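# Check the bench slides and fit tapered posts

## Task

Check the bench slides: first pull every carriage towards you as far as it will go and leave it there, until all of them have been tried. Then tap a tapered post firmly home into the brass bush of each slide that ran its whole travel, until the bush is flush with the rim, and put a red cap over the empty socket of each slide that jammed short. Finally push every carriage back to its home at the far end; posts that are not needed stay in the rack, and the other things on the bench stay where they are.

Things in the scene. Friction and masses are not known exactly. Their poses are not given: they have to be found in the camera images.
- socket_a (a point): Rim centre of the grey round boss (46 mm across, 32 tall, rim 64 above the board) on carriage A; moves with it; None if absent. x along the rail to its far (home) end, z up. Carriage plate 70 x 54 mm, top 32 above the board; heavy (5 kg) rail 205 x 60 mm, blue ends. In the boss a brass bush: 34 mm outside, bore 26 mm narrowing to 20, 38 deep.
- carriage_a (a joint): Carriage A on its rail, m: 0 = home at the far end; grows as it is pulled towards the robot. A sound slide runs to its near stop at 0.100; a binding one jams dead short of 0.07. Moves against about 2 N and stays where it is left.
- bush_a (a joint): Brass bush of slide A, m: 0 = 10 mm proud of the boss rim, 0.010 = driven fully home, flush with the rim. It gives way only to a firm push (about 13 N) and friction holds it where it is left.
- socket_b (a point): Rim centre of the grey round boss (46 mm across, 32 tall, rim 64 above the board) on carriage B; moves with it; None if absent. x along the rail to its far (home) end, z up. Carriage plate 70 x 54 mm, top 32 above the board; heavy (5 kg) rail 205 x 60 mm, blue ends. In the boss a brass bush: 34 mm outside, bore 26 mm narrowing to 20, 38 deep.
- carriage_b (a joint): Carriage B on its rail, m: 0 = home at the far end; grows as it is pulled towards the robot. A sound slide runs to its near stop at 0.100; a binding one jams dead short of 0.07. Moves against about 2 N and stays where it is left.
- bush_b (a joint): Brass bush of slide B, m: 0 = 10 mm proud of the boss rim, 0.010 = driven fully home, flush with the rim. It gives way only to a firm push (about 13 N) and friction holds it where it is left.
- socket_c (a point): Rim centre of the grey round boss (46 mm across, 32 tall, rim 64 above the board) on carriage C; moves with it; None if absent. x along the rail to its far (home) end, z up. Carriage plate 70 x 54 mm, top 32 above the board; heavy (5 kg) rail 205 x 60 mm, blue ends. In the boss a brass bush: 34 mm outside, bore 26 mm narrowing to 20, 38 deep.
- carriage_c (a joint): Carriage C on its rail, m: 0 = home at the far end; grows as it is pulled towards the robot. A sound slide runs to its near stop at 0.100; a binding one jams dead short of 0.07. Moves against about 2 N and stays where it is left.
- bush_c (a joint): Brass bush of slide C, m: 0 = 10 mm proud of the boss rim, 0.010 = driven fully home, flush with the rim. It gives way only to a firm push (about 13 N) and friction holds it where it is left.
- socket_d (a point): Rim centre of the grey round boss (46 mm across, 32 tall, rim 64 above the board) on carriage D; moves with it; None if absent. x along the rail to its far (home) end, z up. Carriage plate 70 x 54 mm, top 32 above the board; heavy (5 kg) rail 205 x 60 mm, blue ends. In the boss a brass bush: 34 mm outside, bore 26 mm narrowing to 20, 38 deep.
- carriage_d (a joint): Carriage D on its rail, m: 0 = home at the far end; grows as it is pulled towards the robot. A sound slide runs to its near stop at 0.100; a binding one jams dead short of 0.07. Moves against about 2 N and stays where it is left.
- bush_d (a joint): Brass bush of slide D, m: 0 = 10 mm proud of the boss rim, 0.010 = driven fully home, flush with the rim. It gives way only to a firm push (about 13 N) and friction holds it where it is left.
- socket_e (a point): Rim centre of the grey round boss (46 mm across, 32 tall, rim 64 above the board) on carriage E; moves with it; None if absent. x along the rail to its far (home) end, z up. Carriage plate 70 x 54 mm, top 32 above the board; heavy (5 kg) rail 205 x 60 mm, blue ends. In the boss a brass bush: 34 mm outside, bore 26 mm narrowing to 20, 38 deep.
- carriage_e (a joint): Carriage E on its rail, m: 0 = home at the far end; grows as it is pulled towards the robot. A sound slide runs to its near stop at 0.100; a binding one jams dead short of 0.07. Moves against about 2 N and stays where it is left.
- bush_e (a joint): Brass bush of slide E, m: 0 = 10 mm proud of the boss rim, 0.010 = driven fully home, flush with the rim. It gives way only to a firm push (about 13 N) and friction holds it where it is left.
- post_1 (a point): Post 1: middle of its orange grip (24 mm across, 48 long), z up. Collar (36 across, 6 thick) under it, its underside 30 mm below this point; then the tapered shank, 32 long, 27 to 20 across, tip 62 mm below. 0.14 kg. Stands in the rack, collar on the rack's top. Dropped into a raised bush this point is about 44 mm above the socket point; driven home, about 34 mm.
- post_2 (a point): Post 2: middle of its orange grip (24 mm across, 48 long), z up. Collar (36 across, 6 thick) under it, its underside 30 mm below this point; then the tapered shank, 32 long, 27 to 20 across, tip 62 mm below. 0.14 kg. Stands in the rack, collar on the rack's top. Dropped into a raised bush this point is about 44 mm above the socket point; driven home, about 34 mm.
- post_3 (a point): Post 3: middle of its orange grip (24 mm across, 48 long), z up. Collar (36 across, 6 thick) under it, its underside 30 mm below this point; then the tapered shank, 32 long, 27 to 20 across, tip 62 mm below. 0.14 kg. Stands in the rack, collar on the rack's top. Dropped into a raised bush this point is about 44 mm above the socket point; driven home, about 34 mm.
- cap_1 (a point): Red out-of-use cap 1, loose on the board, open side down: middle of its black knob (24 mm across, 30 tall), 44 mm above the lower edge; z up. Cap 63 across, 29 tall; inside 55 across, 24 deep, drops loosely over a boss. On an empty boss it rests on the raised bush, this point about 30 mm above the socket point.
- cap_2 (a point): Red out-of-use cap 2, loose on the board, open side down: middle of its black knob (24 mm across, 30 tall), 44 mm above the lower edge; z up. Cap 63 across, 29 tall; inside 55 across, 24 deep, drops loosely over a boss. On an empty boss it rests on the raised bush, this point about 30 mm above the socket point.
- rack_mid (a point): Centre of the top of the fixed wooden rack (60 x 184 mm, 46 mm tall, long way along its y); three 30 mm holes on its y axis at -60, 0 and +60 mm. All stands on a raised plywood board whose top is at z = 128 mm, 350 x 570 mm less its near right corner, with a lip 10 mm high.
- eraser_white: Bystander: white eraser, 17 x 62 x 11 mm, by the left lip of the board; origin at the centre of its underside.
- bead_strip: Bystander: clear ribbed bead case, 18 x 100 x 13 mm, by the right lip of the board; origin at the centre of its underside.

How it is judged:
On the way, in this order (a step that is already met when the one before it is completed fails the run):
1. every carriage on the bench stands pulled out as far as it goes (full travel, or where it jams), at the same time (value of joint each of carriage_a, carriage_c, carriage_e above 0.092 m and value of joint carriage_b above 0.037 m and value of joint carriage_d above 0.052 m), for 0.2 s.
2. a post is driven home in every slide that ran its whole travel, and a red cap covers the socket of every slide that jammed (value of joint each of bush_a, bush_c, bush_e above 0.0075 m and ((z of post_1 in the frame of socket_a between 0.022 and 0.0385 m and horizontal distance between post_1 and socket_a below 0.006 m and angle between the z axis of post_1 and the z axis of socket_a, either way round below 0.08 rad) or (z of post_2 in the frame of socket_a between 0.022 and 0.0385 m and horizontal distance between post_2 and socket_a below 0.006 m and angle between the z axis of post_2 and the z axis of socket_a, either way round below 0.08 rad) or (z of post_3 in the frame of socket_a between 0.022 and 0.0385 m and horizontal distance between post_3 and socket_a below 0.006 m and angle between the z axis of post_3 and the z axis of socket_a, either way round below 0.08 rad)) and ((z of post_1 in the frame of socket_c between 0.022 and 0.0385 m and horizontal distance between post_1 and socket_c below 0.006 m and angle between the z axis of post_1 and the z axis of socket_c, either way round below 0.08 rad) or (z of post_2 in the frame of socket_c between 0.022 and 0.0385 m and horizontal distance between post_2 and socket_c below 0.006 m and angle between the z axis of post_2 and the z axis of socket_c, either way round below 0.08 rad) or (z of post_3 in the frame of socket_c between 0.022 and 0.0385 m and horizontal distance between post_3 and socket_c below 0.006 m and angle between the z axis of post_3 and the z axis of socket_c, either way round below 0.08 rad)) and ((z of post_1 in the frame of socket_e between 0.022 and 0.0385 m and horizontal distance between post_1 and socket_e below 0.006 m and angle between the z axis of post_1 and the z axis of socket_e, either way round below 0.08 rad) or (z of post_2 in the frame of socket_e between 0.022 and 0.0385 m and horizontal distance between post_2 and socket_e below 0.006 m and angle between the z axis of post_2 and the z axis of socket_e, either way round below 0.08 rad) or (z of post_3 in the frame of socket_e between 0.022 and 0.0385 m and horizontal distance between post_3 and socket_e below 0.006 m and angle between the z axis of post_3 and the z axis of socket_e, either way round below 0.08 rad)) and ((horizontal distance between cap_1 and socket_b below 0.01 m and z of cap_1 in the frame of socket_b below 0.034 m and angle between cap_1's own z axis and vertical below 0.15 rad) or (horizontal distance between cap_2 and socket_b below 0.01 m and z of cap_2 in the frame of socket_b below 0.034 m and angle between cap_2's own z axis and vertical below 0.15 rad)) and ((horizontal distance between cap_1 and socket_d below 0.01 m and z of cap_1 in the frame of socket_d below 0.034 m and angle between cap_1's own z axis and vertical below 0.15 rad) or (horizontal distance between cap_2 and socket_d below 0.01 m and z of cap_2 in the frame of socket_d below 0.034 m and angle between cap_2's own z axis and vertical below 0.15 rad))), for 0.2 s.
At the end, for the whole second after the job is handed in: Carriages within 8 mm of home. Full-travel slides: bush driven over 7.5 mm, post point 22 to 38.5 mm over the socket point, 6 mm off axis and 0.08 rad tilt at most. Jammed slides: cap within 10 mm of centre, point under 34 mm over the socket. Spare posts in the rack, bystanders within 30 mm (all of step 2 and value of joint each of carriage_a, carriage_c, carriage_e, carriage_b, carriage_d below 0.008 m and (horizontal distance between post_1 and rack_mid below 0.075 m or horizontal distance between post_1 and socket_a below 0.006 m or horizontal distance between post_1 and socket_c below 0.006 m or horizontal distance between post_1 and socket_e below 0.006 m) and (horizontal distance between post_2 and rack_mid below 0.075 m or horizontal distance between post_2 and socket_a below 0.006 m or horizontal distance between post_2 and socket_c below 0.006 m or horizontal distance between post_2 and socket_e below 0.006 m) and (horizontal distance between post_3 and rack_mid below 0.075 m or horizontal distance between post_3 and socket_a below 0.006 m or horizontal distance between post_3 and socket_c below 0.006 m or horizontal distance between post_3 and socket_e below 0.006 m) and distance of each of eraser_white, bead_strip from where it was at the start of the episode below 0.03 m); the robot touches nothing.
It fails at once if a bystander (eraser, bead case) is moved more than 30 mm (distance of any of eraser_white, bead_strip from where it was at the start of the episode above 0.03 m).
It fails at once if a post is driven into a slide that jams ((horizontal distance between post_1 and socket_b below 0.006 m and z of post_1 in the frame of socket_b below 0.0385 m) or (horizontal distance between post_1 and socket_d below 0.006 m and z of post_1 in the frame of socket_d below 0.0385 m) or (horizontal distance between post_2 and socket_b below 0.006 m and z of post_2 in the frame of socket_b below 0.0385 m) or (horizontal distance between post_2 and socket_d below 0.006 m and z of post_2 in the frame of socket_d below 0.0385 m) or (horizontal distance between post_3 and socket_b below 0.006 m and z of post_3 in the frame of socket_b below 0.0385 m) or (horizontal distance between post_3 and socket_d below 0.006 m and z of post_3 in the frame of socket_d below 0.0385 m)).
Of slide_a, slide_b, slide_c, slide_d, slide_e only 4 to 5 are there at a start; the rules pass over those that are not, and their reading is None.
At some moment in a run one of the_cap_1, the_cap_2 may be knocked a few centimetres aside while the robot is not near it.
It also fails if it takes over 210 s, if anything falls off the work surface, if the arm or the gripper's body presses on something with over 40 N, if the wrist force passes 120 N, or if a joint passes its speed limit or range.

## Robot

A 6-joint arm with a two-finger parallel gripper is mounted at the origin on a cart in front of the work surface, level with it; the furniture and walls round the work are solid. World frame = base frame: x ahead of the robot, y to its left, z up, the work surface at z = 0. Lengths are in m, angles in rad, forces in N, time in s.
With the tool pointing down it reaches from about 0.35 to 0.925 m from the base axis. Payload 6.4 kg.
Tool frame: the origin (TCP) lies midway between the tips of the shut fingers; the grasp point (between the pads) lies behind it (r.grasp_offset is the z of the grasp point in the tool frame, in m); z points along the fingers, y is the line along which they close (so a half turn about z gives the same grasp; the last joint's range is limited). The gripper opens to 94 mm and grips with 3 to 60 N. Pads are 16 mm wide; open, the fingers measure 119 mm over their backs; the gripper's body (75 mm by 177 mm) begins 78 mm behind the grasp point.
Start: joints at [1.176, 0.245, 1.558, -0, 1.339, -0.174], TCP at [0.142, 0.634, 0.205] pointing down, gripper open.
Joint ranges: [-3.13, 3.13], [-1.02, 2.26], [0.13, 2.54], [-0.95, 4.09], [0.21, 2.88], [-2.74, 2.74]. Speed limits (rad/s): [2.57, 2.57, 3.14, 3.14, 3.14, 3.14].

## Interface

Orientations are given as a unit quaternion [x, y, z, w].
In Python, from cell import r, viewer, job_done gives the robot as it stands. The module is installed in compiled form; this text tells all that it offers.
- The arm moves only by the tool carry_out, never from a script. Its argument "deltas" is a list of rows, each a list of 3 entries, a list of its own where there are three numbers: the turn, a rotation vector about the tool's x, y, z scaled (see below), then the shift along the tool's x, y, z scaled (see below), then the gripper command: -1 is fully open, 1 is shut, values between are in proportion. A call has 1 to 5 rows; each row shifts and turns the commanded pose from where the row before left it, along the tool's axes as they then stand; what a row does not reach is not made up. The controller multiplies each number of a shift by 0.03 m and each number of a turn by 10 degrees. A row lasts 1/8 s, in which the tool goes at most 62.5 mm and 10.7 degrees, less where a joint would pass 70% of its speed; a pose out of reach is approached as far as the arm can. A call with a number of a shift or a turn outside -1 to 1 is refused whole. A call with a gripper value outside its range is refused whole. The fingers move at their own pace and stop on an object; "grip_force" is the grip in N (left out, the last holds). Time passes only in rows, so rows that do not move let the fingers close. It gives the time, the measured TCP pose, the force, the opening and the grip force at its end, in the units of the state.
- r.get_obs(): the state, without advancing time (a new reading comes with each control period).
- viewer.grab_frame(name): name is "scene" or "side" or "wrist"; returns the picture (420x560x3 uint8, red, green, blue); there is no depth.
- viewer.camera_info(name): a dict with "mtx" (3x3 intrinsics, pixels), "R" (3x3) and "t" (3): a world point X has camera coordinates R X + t. Camera axes: x right, y down, z forward; pixel columns grow to the right and rows downward; lengths in m; the calibration is good to about 2 mm. A picture is of the moment at which its call begins: read the wrist's pose just before it. camera_info takes no time and is no camera call; for the wrist camera it gives the pose at the moment of the call.
- job_done(): hands the job in; it is judged then, once.
Trained networks look in the newest picture that a camera, given by its name, has taken for a name from the list of things; names that differ only in an ending like _2 or _b are one class to them, and where a whole thing is asked for, a point or a joint stands for the part that bears it (a point fixed in the world has none). Each returns a list of dicts, best first, with "p" (0 to 1); they miss things now and then, are a little off and sometimes report something else, mostly with a low value. They report only what shows in the picture. A call takes as long as a camera call.
- viewer.recognise(name, camera): "bbox" ([left, top, width, height] in pixels, round what is visible of it).
- viewer.mark_of(name, camera): "position" ([column, row] in pixels: a listed point, or the origin of a listed thing).
The state is a dict: "time": time; "q": joint angles; "qd": joint speeds; "effort": joint torques, N m; "ee_pos": TCP position; "orientation": TCP orientation; "force": force on the tool from outside, world axes, zero at the start; "torque": the same for the moment, N m; "gripper_width": opening from 0.0 (shut) to 1.0 (fully open); "grip_force": force on a finger pad.
Only numpy, scipy, OpenCV 4.12 (cv2) and the standard library are available. Lean on these libraries where they do the work, as an engineer would, in place of code of your own. Each camera call takes 0.05 s, during which the arm holds its last target. There are 200 camera calls.

## Working session

There is one attempt and no reset: what is moved stays moved. The work goes in short steps, Python scripts to look and compute and a tool call to move; the robot and the scene stay as the last step left them, time stands still between calls to the robot, and variables do not carry over. Pictures are saved under pics/ and viewed, at most 14 in all, crops included, and the job is handed in when it is done.

Besides the shell and the picture viewer there is one more tool, called after ">>>" in YAML: its name, and indented under it one key for each argument. carry_out: Moves the arm, as the interface text tells. Its arguments: {"type":"object","properties":{"deltas":{"type":"array","items":{"type":"array"}},"grip_force":{"type":"number"}},"required":["deltas"]}

```bash
mkdir -p pics; cat > h.py <<'E'
import numpy as np, cv2
from cell import r, viewer, job_done
from scipy.spatial.transform import Rotation as Rot
def cam(c):
    i=viewer.camera_info(c); return np.array(i["mtx"]),np.array(i["R"]),np.array(i["t"])
def ray(c,uv,z):
    K,R,t=cam(c); d=R.T@np.linalg.solve(K,[uv[0],uv[1],1.]); o=-R.T@t
    return o+d*(z-o[2])/d[2]
def proj(c,X):
    K,R,t=cam(c); p=K@(R@np.asarray(X)+t); return p[:2]/p[2]
def save(c,n):
    cv2.imwrite(f'pics/{n}.png',cv2.cvtColor(viewer.grab_frame(c),cv2.COLOR_RGB2BGR))
def st():
    o=r.get_obs(); print('t',round(o["time"],2),'p',np.round(o["ee_pos"],4),'q',np.round(o["orientation"],3),'F',np.round(o["force"],1),'w',round(o["gripper_width"],3),'J',np.round(o["q"],2)); return o
E
python3 - <<'E'
from h import *
o=st(); print(r.grasp_offset, Rot.from_quat(o["orientation"]).as_matrix().round(3))
for c in ["scene","side"]:
    save(c,c+"0")
    print(c,np.round(-cam(c)[1].T@cam(c)[2],3))
    for n,z in [("socket_a",.192),("post_1",.204),("cap_1",.172),("rack_mid",.174),("eraser_white",.128),("bead_strip",.128)]:
        for d in viewer.mark_of(n,c):
            if d["p"]>.2: print(c,n,round(d["p"],2),np.round(d["position"]),ray(c,d["position"],z).round(3))
E
```

```text
t 0.0 p [0.1421 0.6336 0.2043] q [ 0.11   0.994 -0.001 -0.   ] F [-0.6  0.2 -0.1] w 0.998 J [ 1.18  0.25  1.56 -0.    1.34 -0.17]
-0.0188 [[-0.976  0.219 -0.001]
 [ 0.219  0.976 -0.002]
 [ 0.    -0.002 -1.   ]]
scene [ 0.097 -0.592  0.6  ]
scene socket_a 0.86 [399. 239.] [ 0.647 -0.213  0.192]
scene socket_a 0.84 [271. 169.] [0.654 0.19  0.192]
scene socket_a 0.67 [362. 215.] [ 0.661 -0.11   0.192]
scene socket_a 0.58 [323. 193.] [0.664 0.009 0.192]
scene socket_a 0.43 [208. 203.] [0.443 0.126 0.192]
scene post_1 0.85 [256. 235.] [ 0.441 -0.059  0.204]
scene post_1 0.76 [219. 213.] [0.43  0.053 0.204]
scene post_1 0.7 [240. 220.] [0.448 0.007 0.204]
scene post_1 0.32 [241. 237.] [ 0.416 -0.048  0.204]
scene cap_1 0.92 [207. 206.] [0.452 0.15  0.172]
scene cap_1 0.74 [181. 193.] [0.436 0.243 0.172]
scene rack_mid 0.81 [240. 237.] [ 0.439 -0.006  0.174]
scene eraser_white 0.55 [234. 188.] [0.594 0.273 0.128]
side [0.549 0.872 0.678]
side socket_a 0.79 [252. 195.] [ 0.647 -0.21   0.192]
side socket_a 0.62 [231. 285.] [0.658 0.201 0.192]
side socket_a 0.61 [248. 236.] [0.64  0.015 0.192]
side socket_a 0.56 [242. 213.] [ 0.663 -0.099  0.192]
side post_1 0.64 [344. 240.] [0.43  0.061 0.204]
side post_1 0.61 [334. 214.] [ 0.44  -0.065  0.204]
side cap_1 0.94 [346. 307.] [0.448 0.243 0.172]
side cap_1 0.57 [336. 273.] [0.454 0.136 0.172]
side rack_mid 0.85 [341. 236.] [ 0.428 -0.011  0.174]
side eraser_white 0.89 [268. 334.] [0.589 0.263 0.128]
```

View pics/scene0.png

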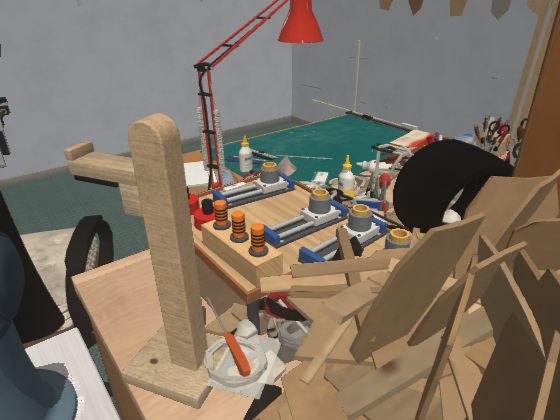

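View pics/side0.png

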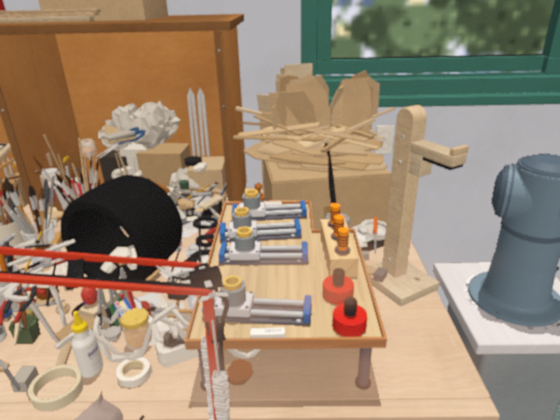

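```bash
python3 - <<'E'
from h import *
def tri(a,b):
    P=[]
    for c in ("scene","side"):
        K,R,t=cam(c); P.append(K@np.c_[R,t])
    X=cv2.triangulatePoints(P[0],P[1],np.float64(a).reshape(2,1),np.float64(b).reshape(2,1)).ravel(); X=X[:3]/X[3]
    return X.round(3), proj("scene",X).round(), proj("side",X).round()
for n,a,b in [("post top",(155,116),(412,108)),("post arm tip",(72,152),(462,152)),("post base",(185,365),(392,275)),("lamp knee",(203,66),(212,295)),("lamp head",(300,40),(0,285)),("cyl top",(430,145),(130,185)),("cardbd",(340,265),(310,130))]: print(n,*tri(a,b))
save("wrist","wrist0")
E
```

```text
post top [ 0.282 -0.077  0.451] [153. 117.] [411. 108.]
post arm tip [0.202 0.037 0.389] [ 73. 152.] [463. 152.]
post base [ 0.275 -0.08   0.014] [188. 364.] [394. 275.]
lamp knee [0.639 0.488 0.394] [200.  68.] [206. 290.]
lamp head [0.912 0.432 0.413] [291.  54.] [-20. 251.]
cyl top [ 0.916 -0.075  0.276] [431. 142.] [131. 187.]
cardbd [ 0.452 -0.303  0.314] [369. 239.] [322. 139.]
```

View pics/wrist0.png

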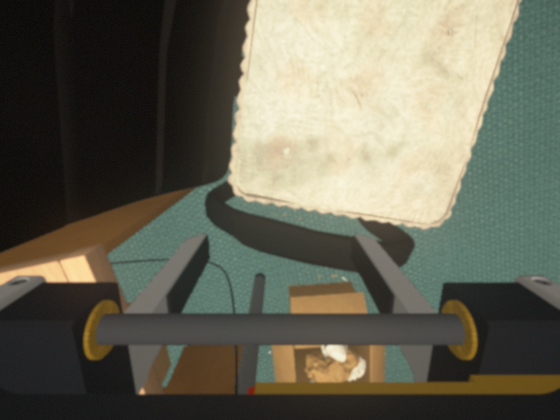

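>>> carry_out:
  deltas:
    - [[0,0,0.967],[0,0,-1],-1]
    - [[0,0,0.967],[0,0,-1],-1]
    - [[0,0,0.967],[0,0,-1],-1]
    - [[0,0,0.967],[0,0,-1],-1]
    - [[0,0,0.967],[0,0,-1],-1]
  grip_force: 10

```text
time: 1.38
ee_pos: [0.1423, 0.6341, 0.3565]
orientation: [0.51, 0.86, 0.0, 0.0]
force: [-0.2, 0.1, 0.5]
gripper_width: 1.003
grip_force: 0.0
```

>>> carry_out:
  deltas:
    - [[0,0,0.967],[0,0,-1],-1]
    - [[0,0,0.967],[0,0,-1],-1]
    - [[0,0,0.967],[0,0,-0.5],-1]

```text
time: 1.75
ee_pos: [0.1425, 0.6345, 0.4329]
orientation: [0.709, 0.705, 0.001, -0.001]
force: [-0.5, 0.7, -0.6]
gripper_width: 1.001
grip_force: 0.0
```

```bash
python3 -c "
from h import *
o=st();print(Rot.from_quat(o['orientation']).as_matrix().round(3)); K,R,t=cam('wrist');print((-R.T@t).round(3),R.round(2))"
```

```text
t 1.75 p [0.1425 0.6345 0.4329] q [ 0.709  0.705  0.001 -0.001] F [-0.5  0.7 -0.6] w 1.001 J [1.18 0.16 1.25 0.   1.73 1.18]
[[ 0.006  1.     0.001]
 [ 1.    -0.006  0.003]
 [ 0.003  0.001 -1.   ]]
[0.143 0.712 0.612] [[ 1.   -0.01  0.  ]
 [-0.01 -0.96  0.26]
 [-0.   -0.26 -0.96]]
```

>>> carry_out:
  deltas:
    - [[0,0,0],[-1,0.67,0],-1]
    - [[0,0,0],[-1,0.67,0],-1]
    - [[0,0,0],[-1,0.67,0],-1]
    - [[0,0,0],[-1,0.67,0],-1]
    - [[0,0,0],[-1,0.67,0],-1]

```text
time: 2.38
ee_pos: [0.2433, 0.4832, 0.4306]
orientation: [0.707, 0.707, 0.0, 0.0]
force: [-0.1, 0.0, 0.6]
gripper_width: 0.999
grip_force: 0.0
```

>>> carry_out:
  deltas:
    - [[0,0,0],[-1,0.67,0],-1]
    - [[0,0,0],[-1,0.67,0],-1]
    - [[0,0,0],[-1,0.67,0],-1]
    - [[0,0,0],[-1,0.67,0],-1]
    - [[0,0,0],[-1,0.67,0],-1]

```text
time: 3.0
ee_pos: [0.3437, 0.3331, 0.4306]
orientation: [0.707, 0.707, 0.0, 0.0]
force: [-0.6, 0.1, -0.6]
gripper_width: 0.999
grip_force: 0.0
```

>>> carry_out:
  deltas:
    - [[0,0,0],[-1,0.67,0],-1]
    - [[0,0,0],[-1,0.67,0],-1]
    - [[0,0,0],[-1,0.67,0],-1]
    - [[0,0,0],[-1,0.67,0],-1]
    - [[0,0,0],[-1,0.67,0],-1]

```text
time: 3.62
ee_pos: [0.4443, 0.1831, 0.4306]
orientation: [0.707, 0.707, 0.0, 0.0]
force: [-0.1, 0.8, 0.2]
gripper_width: 0.999
grip_force: 0.0
```

```bash
cat >> h.py <<'E'
Z=[("socket_a",.192),("post_1",.204),("cap_1",.172),("rack_mid",.174),("eraser_white",.128),("bead_strip",.128)]
def look(c,names=None,pm=.25):
    for n,z in Z:
        if names and n not in names: continue
        for d in viewer.mark_of(n,c):
            if d["p"]>pm: print(n,round(d["p"],2),np.round(d["position"]),ray(c,d["position"],z).round(4))
E
python3 - <<'E'
from h import *
st(); save("wrist","w1"); look("wrist")
E
```

```text
t 3.62 p [0.4443 0.1831 0.4306] q [0.707 0.707 0.    0.   ] F [-0.1  0.8  0.2] w 0.999 J [ 0.15 -0.25  1.65  0.    1.74  0.15]
socket_a 0.86 [394. 395.] [ 0.6483 -0.2107  0.192 ]
socket_a 0.84 [408. 289.] [0.6502 0.0058 0.192 ]
socket_a 0.78 [426. 170.] [0.6544 0.1968 0.192 ]
post_1 0.87 [277. 296.] [0.4397 0.0015 0.204 ]
post_1 0.55 [273. 264.] [0.4334 0.0581 0.204 ]
post_1 0.5 [282. 336.] [ 0.4468 -0.0724  0.204 ]
cap_1 0.78 [286. 197.] [0.4544 0.1547 0.172 ]
cap_1 0.78 [275. 137.] [0.4377 0.2453 0.172 ]
rack_mid 0.65 [276. 286.] [0.4367 0.0025 0.174 ]
eraser_white 0.69 [376. 119.] [0.595  0.2714 0.128 ]
```

View pics/w1.png

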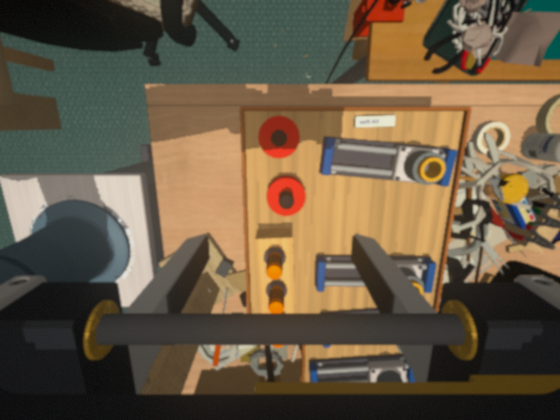

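```bash
python3 - <<'E'
from h import *
for c,f in [("wrist","w1"),("scene","scene0"),("side","side0")]:
    im=cv2.cvtColor(cv2.imread(f'pics/{f}.png'),cv2.COLOR_BGR2HSV)
    m=cv2.inRange(im,(105,120,50),(125,255,255))
    n,l,s,ce=cv2.connectedComponentsWithStats(m)
    for i in range(1,n):
        X=ray(c,ce[i],.15)
        if s[i,4]>25 and .4<X[0]<.8 and abs(X[1])<.32: print(c,s[i,4],ce[i].round(),X.round(3))
E
```

```text
wrist 142 [327. 160.] [0.518 0.21  0.15 ]
wrist 205 [448. 166.] [0.709 0.2   0.15 ]
wrist 123 [321. 276.] [0.515 0.009 0.15 ]
wrist 175 [429. 277.] [0.705 0.007 0.15 ]
wrist 70 [314. 375.] [ 0.51  -0.205  0.15 ]
wrist 56 [410. 376.] [ 0.697 -0.206  0.15 ]
scene 80 [288. 180.] [0.705 0.187 0.15 ]
scene 56 [219. 195.] [0.521 0.222 0.15 ]
scene 106 [339. 207.] [ 0.703 -0.005  0.15 ]
scene 102 [370. 204.] [ 0.769 -0.036  0.15 ]
scene 93 [380. 224.] [ 0.716 -0.112  0.15 ]
scene 102 [272. 234.] [ 0.515 -0.004  0.15 ]
scene 147 [311. 255.] [ 0.53  -0.107  0.15 ]
side 49 [303. 208.] [ 0.508 -0.211  0.15 ]
side 59 [297. 226.] [ 0.527 -0.107  0.15 ]
side 65 [222. 231.] [ 0.714 -0.086  0.15 ]
side 68 [223. 250.] [0.702 0.003 0.15 ]
```

>>> carry_out:
  deltas:
    - [[0,0,0],[0.06,0.99,0.4],-1]
    - [[0,0,0],[0.06,0.99,0.4],-1]
    - [[0,0,0],[0.06,0.99,0.4],-1]
    - [[0,0,0],[0.06,0.99,0.4],-1]
    - [[0,0,0],[0.06,0.99,0.4],-1]

```text
time: 4.6
ee_pos: [0.5927, 0.1945, 0.3702]
orientation: [0.707, 0.708, 0.0, 0.0]
force: [0.1, 0.2, -0.5]
gripper_width: 1.001
grip_force: 0.0
```

>>> carry_out:
  deltas:
    - [[0,0,0],[0.06,0.99,0.4],-1]
    - [[0,0,0],[0.06,0.99,0.4],-1]
    - [[0,0,0],[0,0,1],-1]
    - [[0,0,0],[0,0,1],-1]
    - [[0,0,0],[0,0,0],-1]

```text
time: 5.22
ee_pos: [0.6499, 0.1977, 0.2833]
orientation: [0.707, 0.708, -0.002, -0.002]
force: [-0.2, -0.0, -0.3]
gripper_width: 0.997
grip_force: 0.0
```

```bash
python3 - <<'E'
from h import *
st(); save("wrist","w2"); look("wrist",["socket_a"])
E
```

```text
t 5.22 p [0.6499 0.1977 0.2833] q [ 0.707  0.708 -0.002 -0.002] F [-0.2 -0.  -0.3] w 0.997 J [0.13 0.27 1.39 0.   1.49 0.13]
socket_a 0.87 [280. 368.] [0.6527 0.0062 0.192 ]
socket_a 0.84 [284. 206.] [0.6561 0.1995 0.192 ]
```

View pics/w2.png

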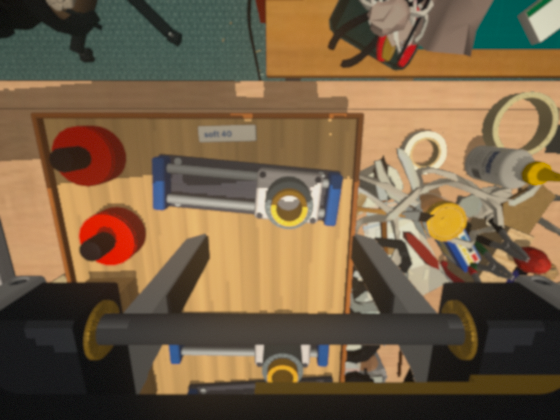

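>>> carry_out:
  deltas:
    - [[0,0,0],[0.04,0.13,1],-1]
    - [[0,0,0],[0,0,1],-1]
    - [[0,0,0],[0,0,1],-1]
    - [[0,0,0],[0,0,0.88],-1]
    - [[0,0,0],[0,0,0],-1]

```text
time: 5.95
ee_pos: [0.655, 0.1982, 0.1697]
orientation: [0.707, 0.707, -0.001, -0.001]
force: [1.3, 0.2, 1.7]
gripper_width: 0.995
grip_force: 0.0
```

>>> carry_out:
  deltas:
    - [[0,0,0],[0,0,0],1]
    - [[0,0,0],[0,0,0],1]
    - [[0,0,0],[0,0,0],1]
    - [[0,0,0],[0,0,0],1]

```text
time: 6.45
ee_pos: [0.6558, 0.198, 0.1706]
orientation: [0.707, 0.707, 0.0, 0.0]
force: [0.1, 0.5, -0.3]
gripper_width: 0.608
grip_force: 0.0
```

>>> carry_out:
  deltas:
    - [[0,0,0],[0.036,-0.39,0],1]
    - [[0,0,0],[0.036,-0.39,0],1]
    - [[0,0,0],[0.036,-0.39,0],1]
    - [[0,0,0],[0,0,0],1]

```text
time: 6.95
ee_pos: [0.619, 0.2015, 0.1705]
orientation: [0.707, 0.707, -0.001, -0.001]
force: [-2.3, 0.1, 3.7]
gripper_width: 0.502
grip_force: 10.0
```

>>> carry_out:
  deltas:
    - [[0,0,0],[0.025,-0.27,0],1]
    - [[0,0,0],[0,0,0],1]

```text
time: 7.2
ee_pos: [0.6118, 0.2021, 0.1704]
orientation: [0.707, 0.707, -0.0, -0.0]
force: [-2.0, 0.2, 4.4]
gripper_width: 0.498
grip_force: 10.0
```

>>> carry_out:
  deltas:
    - [[0,0,0],[0.025,-0.27,0],1]
    - [[0,0,0],[0,0,0],1]

```text
time: 7.45
ee_pos: [0.6038, 0.2029, 0.1704]
orientation: [0.707, 0.707, -0.0, -0.0]
force: [-1.8, 0.4, 5.0]
gripper_width: 0.497
grip_force: 10.0
```

>>> carry_out:
  deltas:
    - [[0,0,0],[0.025,-0.27,-0.1],1]
    - [[0,0,0],[0,0,0],1]

```text
time: 7.7
ee_pos: [0.5936, 0.2038, 0.1707]
orientation: [0.707, 0.707, -0.002, -0.002]
force: [-1.7, 4.5, -6.9]
gripper_width: 0.498
grip_force: 9.9
```

>>> carry_out:
  deltas:
    - [[0,0,0],[0.025,-0.25,0],1]
    - [[0,0,0],[0,0,0],1]

```text
time: 7.95
ee_pos: [0.5864, 0.2044, 0.1708]
orientation: [0.707, 0.707, -0.002, -0.002]
force: [-0.9, 5.0, -12.5]
gripper_width: 0.498
grip_force: 9.8
```

>>> carry_out:
  deltas:
    - [[0,0,0],[0.02,-0.23,0],1]
    - [[0,0,0],[0,0,0],1]

```text
time: 8.2
ee_pos: [0.5799, 0.2046, 0.1714]
orientation: [0.707, 0.707, -0.002, -0.001]
force: [-0.9, 2.5, -15.4]
gripper_width: 0.497
grip_force: 9.9
```

>>> carry_out:
  deltas:
    - [[0,0,0],[0.02,-0.3,0.05],1]
    - [[0,0,0],[0.02,-0.3,0.05],1]
    - [[0,0,0],[0,0,0],1]

```text
time: 8.57
ee_pos: [0.5634, 0.206, 0.1715]
orientation: [0.707, 0.707, 0.0, 0.0]
force: [-1.9, 1.0, -5.8]
gripper_width: 0.496
grip_force: 10.1
```

>>> carry_out:
  deltas:
    - [[0,0,0],[0.02,-0.25,0],1]
    - [[0,0,0],[0,0,0],1]

```text
time: 8.82
ee_pos: [0.5622, 0.2056, 0.1724]
orientation: [0.707, 0.707, 0.006, 0.006]
force: [19.1, -0.4, -16.5]
gripper_width: 0.499
grip_force: 9.9
```

>>> carry_out:
  deltas:
    - [[0,0,0],[0.01,-0.15,0],1]
    - [[0,0,0],[0,0,0],1]

```text
time: 9.07
ee_pos: [0.558, 0.2056, 0.1724]
orientation: [0.707, 0.707, 0.006, 0.006]
force: [19.9, -1.3, -15.9]
gripper_width: 0.593
grip_force: 10.0
```

>>> carry_out:
  deltas:
    - [[0,0,0],[0,0.1,0],-1]
    - [[0,0,0],[0,0,0],-1]
    - [[0,0,0],[0,0,0],-1]
    - [[0,0,0],[0,0,-1],-1]
    - [[0,0,0],[0,0,-1],-1]

```text
time: 9.7
ee_pos: [0.5544, 0.2069, 0.231]
orientation: [0.707, 0.707, -0.0, -0.0]
force: [0.4, -0.3, 0.2]
gripper_width: 1.0
grip_force: 0.0
```

>>> carry_out:
  deltas:
    - [[0,0,0],[-0.95,0.45,0],-1]
    - [[0,0,0],[-0.95,0.45,0],-1]
    - [[0,0,0],[-0.95,0.45,0],-1]
    - [[0,0,0],[-0.95,0.45,0],-1]
    - [[0,0,0],[-0.95,0.45,0],-1]

```text
time: 10.32
ee_pos: [0.6226, 0.0636, 0.2306]
orientation: [0.707, 0.707, 0.0, 0.0]
force: [-0.2, 0.1, 0.3]
gripper_width: 1.0
grip_force: 0.0
```

>>> carry_out:
  deltas:
    - [[0,0,0],[-0.95,0.42,0],-1]
    - [[0,0,0],[-0.93,0.38,0],-1]
    - [[0,0,0],[0,0,0],-1]

```text
time: 10.7
ee_pos: [0.6466, 0.0066, 0.2304]
orientation: [0.708, 0.706, 0.0, 0.0]
force: [-0.1, 0.9, -0.0]
gripper_width: 0.998
grip_force: 0.0
```

```bash
python3 - <<'E'
from h import *
st(); save("wrist","w3"); look("wrist",["socket_a"])
E
```

```text
t 10.7 p [0.6466 0.0066 0.2304] q [0.708 0.706 0.    0.   ] F [-0.1  0.9 -0. ] w 0.998 J [-0.16  0.22  1.54 -0.    1.38 -0.16]
socket_a 0.88 [286. 227.] [0.6517 0.0092 0.192 ]
socket_a 0.74 [304. 339.] [ 0.6675 -0.0951  0.192 ]
```

>>> carry_out:
  deltas:
    - [[0,0,0],[0.03,0.17,1],-1]
    - [[0,0,0],[0,0,0.93],-1]
    - [[0,0,0],[0,0,0],1]
    - [[0,0,0],[0,0,0],1]
    - [[0,0,0],[0,0,0],1]

```text
time: 11.42
ee_pos: [0.6522, 0.0091, 0.1741]
orientation: [0.707, 0.707, 0.001, 0.001]
force: [0.5, 0.7, -0.2]
gripper_width: 0.719
grip_force: 0.0
```

>>> carry_out:
  deltas:
    - [[0,0,0],[0,0,0],1]
    - [[0,0,0],[0,0,0],1]
    - [[0,0,0],[0,0,0],1]

```text
time: 11.8
ee_pos: [0.6516, 0.0088, 0.1727]
orientation: [0.707, 0.707, 0.0, 0.0]
force: [-0.3, 0.5, 2.4]
gripper_width: 0.488
grip_force: 10.0
```

>>> carry_out:
  deltas:
    - [[0,0,0],[0,-0.39,0],1]
    - [[0,0,0],[0,-0.39,0],1]
    - [[0,0,0],[0,-0.39,0],1]
    - [[0,0,0],[0,0,0],1]

```text
time: 12.3
ee_pos: [0.6149, 0.0093, 0.1726]
orientation: [0.707, 0.707, -0.0, -0.001]
force: [-1.7, 2.9, 5.3]
gripper_width: 0.489
grip_force: 10.0
```

>>> carry_out:
  deltas:
    - [[0,0,0],[0,-0.27,0],1]
    - [[0,0,0],[0,0,0],1]

```text
time: 12.55
ee_pos: [0.6075, 0.0093, 0.1726]
orientation: [0.707, 0.707, 0.0, -0.001]
force: [-2.1, 2.8, 4.9]
gripper_width: 0.489
grip_force: 10.0
```

>>> carry_out:
  deltas:
    - [[0,0,0],[0,-0.2,0],1]
    - [[0,0,0],[0,0,0],1]

```text
time: 12.8
ee_pos: [0.6018, 0.0094, 0.1726]
orientation: [0.707, 0.707, 0.0, -0.0]
force: [-1.3, 4.5, 5.6]
gripper_width: 0.49
grip_force: 10.0
```

>>> carry_out:
  deltas:
    - [[0,0,0],[0.04,-0.2,0],1]
    - [[0,0,0],[0,0,0],1]

```text
time: 13.05
ee_pos: [0.5957, 0.0095, 0.1726]
orientation: [0.707, 0.707, -0.001, 0.001]
force: [-0.4, 1.4, 5.8]
gripper_width: 0.488
grip_force: 10.0
```

>>> carry_out:
  deltas:
    - [[0,0,0],[0.03,-0.2,0],1]
    - [[0,0,0],[0,0,0],1]

```text
time: 13.3
ee_pos: [0.5897, 0.0097, 0.1726]
orientation: [0.707, 0.707, -0.001, 0.001]
force: [-1.5, -3.1, 5.7]
gripper_width: 0.49
grip_force: 10.0
```

>>> carry_out:
  deltas:
    - [[0,0,0],[0.02,-0.22,0],1]
    - [[0,0,0],[0,0,0],1]

```text
time: 13.55
ee_pos: [0.5829, 0.0097, 0.1726]
orientation: [0.707, 0.707, -0.001, 0.001]
force: [-1.0, -6.0, 6.4]
gripper_width: 0.491
grip_force: 10.0
```

>>> carry_out:
  deltas:
    - [[0,0,0],[-0.05,-0.35,0],1]
    - [[0,0,0],[0,-0.35,0],1]
    - [[0,0,0],[0,0,0],1]

```text
time: 13.92
ee_pos: [0.5611, 0.01, 0.1726]
orientation: [0.707, 0.707, -0.001, -0.0]
force: [-2.3, -0.8, 8.6]
gripper_width: 0.488
grip_force: 10.0
```

>>> carry_out:
  deltas:
    - [[0,0,0],[0,-0.25,0],1]
    - [[0,0,0],[0,0,0],1]

```text
time: 14.18
ee_pos: [0.5585, 0.01, 0.1724]
orientation: [0.707, 0.707, 0.004, 0.004]
force: [20.7, -0.0, -6.6]
gripper_width: 0.507
grip_force: 10.0
```

>>> carry_out:
  deltas:
    - [[0,0,0],[0,-0.18,0],1]
    - [[0,0,0],[0,0,0],1]

```text
time: 14.42
ee_pos: [0.5533, 0.01, 0.1724]
orientation: [0.707, 0.707, 0.004, 0.004]
force: [19.4, 0.2, -7.3]
gripper_width: 0.619
grip_force: 10.0
```

>>> carry_out:
  deltas:
    - [[0,0,0],[0,0.1,0],-1]
    - [[0,0,0],[0,0,0],-1]
    - [[0,0,0],[0,0,0],-1]
    - [[0,0,0],[0,0,-1],-1]
    - [[0,0,0],[0,0,-1],-1]

```text
time: 15.05
ee_pos: [0.5516, 0.0103, 0.2319]
orientation: [0.707, 0.707, -0.001, -0.001]
force: [0.0, -0.7, -0.6]
gripper_width: 0.997
grip_force: 0.0
```

>>> carry_out:
  deltas:
    - [[0,0,0],[-0.9,0.93,-0.7],-1]
    - [[0,0,0],[-0.9,0.93,-0.7],-1]
    - [[0,0,0],[-0.9,0.93,-0.5],-1]
    - [[0,0,0],[-0.9,0.93,0],-1]
    - [[0,0,0],[0,0,0],-1]

```text
time: 15.68
ee_pos: [0.6644, -0.0994, 0.2878]
orientation: [0.708, 0.706, -0.001, -0.001]
force: [0.0, 0.1, 0.5]
gripper_width: 0.998
grip_force: 0.0
```

```bash
python3 - <<'E'
from h import *
st(); save("wrist","w4"); look("wrist",["socket_a"])
E
```

```text
t 15.68 p [ 0.6644 -0.0994  0.2878] q [ 0.708  0.706 -0.001 -0.001] F [0.  0.1 0.5] w 0.998 J [-0.32  0.24  1.41 -0.    1.49 -0.31]
socket_a 0.72 [161.  91.] [0.5595 0.0096 0.192 ]
socket_a 0.67 [ 35. 175.] [ 0.4314 -0.0647  0.192 ]
socket_a 0.6 [268. 307.] [ 0.6506 -0.2082  0.192 ]
```

View pics/w4.png

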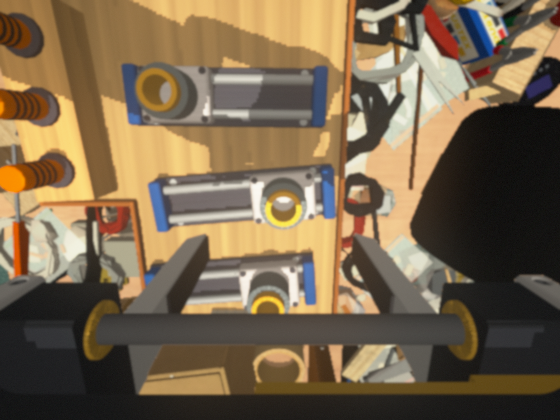

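```bash
python3 - <<'E'
from h import *
print(ray("wrist",(284,204),.192),ray("wrist",(268,307),.192))
for z in (0.,.15,.28): print(z,ray("wrist",(413,230),z).round(3),ray("wrist",(470,110),z).round(3),ray("wrist",(450,275),z).round(3))
E
```

```text
[ 0.66789993 -0.09353479  0.192     ] [ 0.65093118 -0.20861367  0.192     ]
0.0 [ 0.889 -0.191  0.   ] [0.952 0.002 0.   ] [ 0.964 -0.276  0.   ]
0.15 [ 0.817 -0.136  0.15 ] [ 0.86  -0.005  0.15 ] [ 0.868 -0.193  0.15 ]
0.28 [ 0.754 -0.088  0.28 ] [ 0.78  -0.011  0.28 ] [ 0.785 -0.122  0.28 ]
```

>>> carry_out:
  deltas:
    - [[0,0,0],[0.2,0.1,1],-1]
    - [[0,0,0],[0,0,1],-1]
    - [[0,0,0],[0,0,1],-1]
    - [[0,0,0],[0,0,0.83],-1]
    - [[0,0,0],[0,0,0],1]

```text
time: 16.4
ee_pos: [0.6649, -0.0903, 0.1718]
orientation: [0.707, 0.707, -0.001, -0.002]
force: [0.2, -1.0, 0.1]
gripper_width: 0.927
grip_force: 0.0
```

>>> carry_out:
  deltas:
    - [[0,0,0],[0,0,0],1]
    - [[0,0,0],[0,0,0],1]
    - [[0,0,0],[0,0,0],1]
    - [[0,0,0],[0,0,0],1]
    - [[0,0,0],[0,0,0],1]

```text
time: 17.02
ee_pos: [0.6673, -0.092, 0.1747]
orientation: [0.707, 0.707, 0.0, 0.0]
force: [0.2, 0.4, 3.1]
gripper_width: 0.494
grip_force: 10.0
```

>>> carry_out:
  deltas:
    - [[0,0,0],[-0.028,-0.39,0],1]
    - [[0,0,0],[-0.028,-0.39,0],1]
    - [[0,0,0],[-0.028,-0.39,0],1]
    - [[0,0,0],[0,0,0],1]

```text
time: 17.52
ee_pos: [0.6308, -0.0949, 0.1747]
orientation: [0.707, 0.707, -0.001, -0.0]
force: [-2.6, -1.1, 3.0]
gripper_width: 0.492
grip_force: 10.0
```

>>> carry_out:
  deltas:
    - [[0,0,0],[-0.02,-0.27,0],1]
    - [[0,0,0],[0,0,0],1]

```text
time: 17.77
ee_pos: [0.6275, -0.0952, 0.1746]
orientation: [0.707, 0.707, 0.004, 0.004]
force: [15.0, -2.4, -5.8]
gripper_width: 0.497
grip_force: 9.9
```

>>> carry_out:
  deltas:
    - [[0,0,0],[-0.015,-0.2,0],1]
    - [[0,0,0],[0,0,0],1]

```text
time: 18.02
ee_pos: [0.6225, -0.0952, 0.1745]
orientation: [0.707, 0.707, 0.005, 0.005]
force: [20.3, 0.3, -7.2]
gripper_width: 0.602
grip_force: 10.0
```

>>> carry_out:
  deltas:
    - [[0,0,0],[0,0.1,0],-1]
    - [[0,0,0],[0,0,0],-1]
    - [[0,0,0],[0,0,0],-1]
    - [[0,0,0],[0,0,-1],-1]
    - [[0,0,0],[0,0,-1],-1]

```text
time: 18.65
ee_pos: [0.6202, -0.0953, 0.2342]
orientation: [0.707, 0.707, -0.0, -0.001]
force: [1.8, 0.1, -0.5]
gripper_width: 1.003
grip_force: 0.0
```

>>> carry_out:
  deltas:
    - [[0,0,0],[0,0.2,-1],-1]
    - [[0,0,0],[-0.5,0.3,-1],-1]
    - [[0,0,0],[-0.8,0.3,-0.5],-1]
    - [[0,0,0],[-0.8,0.2,0],-1]
    - [[0,0,0],[0,0,0],-1]

```text
time: 19.27
ee_pos: [0.6504, -0.1599, 0.3075]
orientation: [0.708, 0.706, -0.001, -0.001]
force: [0.2, 1.3, 0.4]
gripper_width: 1.001
grip_force: 0.0
```

```bash
python3 - <<'E'
from h import *
st(); save("wrist","w5"); look("wrist",["socket_a","bead_strip"])
E
```

```text
t 19.27 p [ 0.6504 -0.1599  0.3075] q [ 0.708  0.706 -0.001 -0.001] F [0.2 1.3 0.4] w 1.001 J [-0.41  0.23  1.39  0.    1.52 -0.41]
socket_a 0.69 [178.  21.] [0.5598 0.0095 0.192 ]
socket_a 0.6 [282. 247.] [ 0.6534 -0.2075  0.192 ]
bead_strip 0.69 [260. 267.] [ 0.6234 -0.2638  0.128 ]
```

View pics/w5.png

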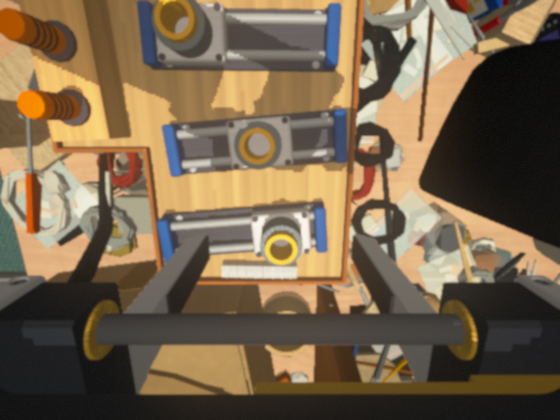

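```bash
python3 - <<'E'
from h import *
for z in (0.,.15,.25,.35): print(z,ray("wrist",(255,312),z).round(3),ray("wrist",(150,320),z).round(3))
for z in (.1,.2,.3,.4): print(z,"side",ray("side",(300,165),z).round(3),ray("side",(280,200),z).round(3), "scene",ray("scene",(400,225),z).round(3),ray("scene",(440,190),z).round(3))
E
```

```text
0.0 [ 0.602 -0.425  0.   ] [ 0.398 -0.443  0.   ]
0.15 [ 0.617 -0.319  0.15 ] [ 0.476 -0.331  0.15 ]
0.25 [ 0.628 -0.248  0.25 ] [ 0.528 -0.257  0.25 ]
0.35 [ 0.638 -0.177  0.35 ] [ 0.58  -0.182  0.35 ]
0.1 side [ 0.502 -0.679  0.1  ] [ 0.574 -0.372  0.1  ] scene [ 0.82 -0.09  0.1 ] [ 1.054 -0.039  0.1  ]
0.2 side [ 0.51  -0.411  0.2  ] [ 0.57  -0.156  0.2  ] scene [ 0.675 -0.191  0.2  ] [ 0.863 -0.149  0.2  ]
0.3 side [ 0.518 -0.143  0.3  ] [0.565 0.059 0.3  ] scene [ 0.53  -0.291  0.3  ] [ 0.671 -0.26   0.3  ]
0.4 side [0.527 0.126 0.4  ] [0.561 0.274 0.4  ] scene [ 0.386 -0.391  0.4  ] [ 0.48  -0.371  0.4  ]
```

>>> carry_out:
  deltas:
    - [[0,0,0],[-0.8,0.06,0],-1]
    - [[0,0,0],[-0.79,0.06,0.5],-1]
    - [[0,0,0],[0,0,1],-1]
    - [[0,0,0],[0,0,1],-1]
    - [[0,0,0],[0,0,0],-1]

```text
time: 20.05
ee_pos: [0.6526, -0.2067, 0.2297]
orientation: [0.708, 0.707, -0.001, -0.004]
force: [-0.7, -0.1, -0.0]
gripper_width: 1.001
grip_force: 0.0
```

>>> carry_out:
  deltas:
    - [[0,0,0],[0,0,1],-1]
    - [[0,0,0],[0,0,0.98],-1]
    - [[0,0,0],[0,0,0],1]
    - [[0,0,0],[0,0,0],1]
    - [[0,0,0],[0,0,0],1]

```text
time: 20.68
ee_pos: [0.6557, -0.2069, 0.1772]
orientation: [0.707, 0.707, 0.001, 0.002]
force: [-0.2, 0.4, 0.2]
gripper_width: 0.718
grip_force: 0.0
```

>>> carry_out:
  deltas:
    - [[0,0,0],[0,0,0],1]
    - [[0,0,0],[0,0,0],1]
    - [[0,0,0],[0,0,0],1]

```text
time: 21.05
ee_pos: [0.6544, -0.2063, 0.1755]
orientation: [0.707, 0.707, -0.0, -0.0]
force: [-3.0, 0.2, 4.8]
gripper_width: 0.498
grip_force: 10.0
```

>>> carry_out:
  deltas:
    - [[0,0,0],[-0.022,-0.39,0],1]
    - [[0,0,0],[-0.022,-0.39,0],1]
    - [[0,0,0],[-0.022,-0.39,0],1]
    - [[0,0,0],[0,0,0],1]

```text
time: 21.55
ee_pos: [0.6182, -0.2091, 0.1755]
orientation: [0.707, 0.707, -0.001, 0.0]
force: [-2.5, -2.7, 4.7]
gripper_width: 0.5
grip_force: 9.9
```

>>> carry_out:
  deltas:
    - [[0,0,0],[-0.015,-0.27,0],1]
    - [[0,0,0],[0,0,0],1]

```text
time: 21.8
ee_pos: [0.611, -0.2096, 0.1755]
orientation: [0.707, 0.707, -0.001, 0.001]
force: [-0.3, -4.1, 5.2]
gripper_width: 0.498
grip_force: 9.9
```

>>> carry_out:
  deltas:
    - [[0,0,0],[-0.015,-0.27,0],1]
    - [[0,0,0],[0,0,0],1]

```text
time: 22.05
ee_pos: [0.6031, -0.2102, 0.1755]
orientation: [0.707, 0.707, -0.001, 0.001]
force: [-0.6, -5.6, 5.0]
gripper_width: 0.501
grip_force: 9.9
```

>>> carry_out:
  deltas:
    - [[0,0,0],[-0.05,-0.2,0],1]
    - [[0,0,0],[0,0,0],1]

```text
time: 22.3
ee_pos: [0.5972, -0.2108, 0.1755]
orientation: [0.707, 0.707, 0.0, 0.0]
force: [0.5, -2.8, 5.7]
gripper_width: 0.495
grip_force: 9.9
```

>>> carry_out:
  deltas:
    - [[0,0,0],[-0.02,-0.2,0],1]
    - [[0,0,0],[0,0,0],1]

```text
time: 22.55
ee_pos: [0.5911, -0.2112, 0.1755]
orientation: [0.707, 0.707, 0.0, 0.0]
force: [-0.5, -3.0, 5.2]
gripper_width: 0.499
grip_force: 9.9
```

>>> carry_out:
  deltas:
    - [[0,0,0],[-0.02,-0.2,0],1]
    - [[0,0,0],[0,0,0],1]

```text
time: 22.8
ee_pos: [0.5851, -0.2117, 0.1754]
orientation: [0.707, 0.707, 0.0, 0.0]
force: [-0.7, -2.4, 6.4]
gripper_width: 0.498
grip_force: 9.9
```

>>> carry_out:
  deltas:
    - [[0,0,0],[-0.04,-0.33,0],1]
    - [[0,0,0],[-0.03,-0.33,0],1]
    - [[0,0,0],[0,0,0],1]

```text
time: 23.18
ee_pos: [0.5646, -0.2134, 0.1755]
orientation: [0.707, 0.707, 0.0, -0.001]
force: [-1.2, -0.5, 7.6]
gripper_width: 0.496
grip_force: 9.9
```

>>> carry_out:
  deltas:
    - [[0,0,0],[-0.02,-0.25,0],1]
    - [[0,0,0],[0,0,0],1]

```text
time: 23.42
ee_pos: [0.5575, -0.2139, 0.1754]
orientation: [0.707, 0.707, 0.0, -0.0]
force: [-0.3, -1.1, 7.1]
gripper_width: 0.499
grip_force: 9.9
```

>>> carry_out:
  deltas:
    - [[0,0,0],[0,-0.2,0],1]
    - [[0,0,0],[0,0,0],1]

```text
time: 23.68
ee_pos: [0.5546, -0.2141, 0.1753]
orientation: [0.707, 0.707, 0.003, 0.003]
force: [10.7, -2.5, -0.9]
gripper_width: 0.496
grip_force: 9.9
```

>>> carry_out:
  deltas:
    - [[0,0,0],[0,-0.15,0],1]
    - [[0,0,0],[0,0,0],1]

```text
time: 23.92
ee_pos: [0.552, -0.2141, 0.1753]
orientation: [0.707, 0.707, 0.005, 0.005]
force: [21.1, -2.5, -5.4]
gripper_width: 0.551
grip_force: 9.9
```

>>> carry_out:
  deltas:
    - [[0,0,0],[0,0.1,0],-1]
    - [[0,0,0],[0,0,0],-1]
    - [[0,0,0],[0,0,0],-1]
    - [[0,0,0],[0,0,-1],-1]
    - [[0,0,0],[0,0,-1],-1]

```text
time: 24.55
ee_pos: [0.5496, -0.2139, 0.2346]
orientation: [0.707, 0.707, -0.0, -0.001]
force: [0.8, 0.2, 0.5]
gripper_width: 0.996
grip_force: 0.0
```

>>> carry_out:
  deltas:
    - [[0,0,0],[0,0,-1],-1]
    - [[0,0,0],[0.8,0,-1],-1]
    - [[0,0,0],[1,-0.2,-0.6],-1]
    - [[0,0,0],[1,-0.4,0],-1]
    - [[0,0,0],[1,-0.6,0],-1]

```text
time: 25.18
ee_pos: [0.5137, -0.0994, 0.3125]
orientation: [0.707, 0.707, -0.0, -0.001]
force: [0.3, -0.5, 0.3]
gripper_width: 0.999
grip_force: 0.0
```

>>> carry_out:
  deltas:
    - [[0,0,0],[1,-0.6,0],-1]
    - [[0,0,0],[0.5,-0.6,0],-1]
    - [[0,0,0],[0,-0.6,0],-1]
    - [[0,0,0],[0,0,0],-1]

```text
time: 25.68
ee_pos: [0.4598, -0.0551, 0.3126]
orientation: [0.707, 0.707, 0.0, -0.0]
force: [-0.0, -0.2, 0.9]
gripper_width: 0.999
grip_force: 0.0
```

```bash
python3 - <<'E'
from h import *
for z in (0,.2,.3,.4): print(proj("side",(0,0,z)).round())
st(); save("wrist","w6"); look("wrist")
E
```

```text
[513. 297.]
[533. 226.]
[544. 185.]
[556. 139.]
t 25.68 p [ 0.4598 -0.0551  0.3126] q [ 0.707  0.707  0.    -0.   ] F [-0.  -0.2  0.9] w 0.999 J [-0.37 -0.28  1.89  0.    1.54 -0.36]
socket_a 0.96 [376. 140.] [0.5571 0.0078 0.192 ]
socket_a 0.57 [432. 241.] [ 0.6282 -0.1004  0.192 ]
post_1 0.87 [256. 153.] [ 0.4386 -0.0039  0.204 ]
post_1 0.78 [262. 213.] [ 0.4435 -0.0642  0.204 ]
post_1 0.76 [252.  87.] [0.4355 0.0564 0.204 ]
rack_mid 0.92 [260. 149.] [ 0.44   -0.0027  0.174 ]
bead_strip 0.69 [435. 243.] [ 0.6684 -0.1293  0.128 ]
bead_strip 0.32 [259. 149.] [ 0.4363 -0.0062  0.128 ]
```

View pics/w6.png

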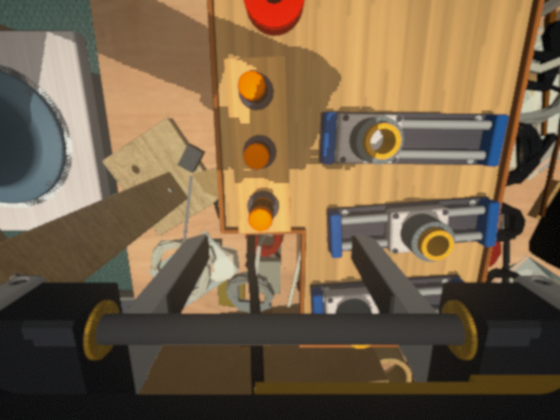

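>>> carry_out:
  deltas:
    - [[0,0,0],[-0.3,-0.54,0.7],-1]
    - [[0,0,0],[0,0,1],-1]
    - [[0,0,0],[0,0,1],-1]
    - [[0,0,0],[0,0,1],-1]
    - [[0,0,0],[0,0,0.49],-1]

```text
time: 26.65
ee_pos: [0.4437, -0.0642, 0.1854]
orientation: [0.707, 0.707, -0.0, -0.001]
force: [-0.5, -0.7, -1.1]
gripper_width: 0.998
grip_force: 0.0
```

>>> carry_out:
  deltas:
    - [[0,0,0],[0,0,0],1]
    - [[0,0,0],[0,0,0],1]
    - [[0,0,0],[0,0,0],1]
    - [[0,0,0],[0,0,0],1]
    - [[0,0,0],[0,0,0],1]
  grip_force: 40

```text
time: 27.28
ee_pos: [0.4445, -0.0645, 0.1875]
orientation: [0.707, 0.707, 0.0, 0.0]
force: [-0.6, -0.7, -0.8]
gripper_width: 0.502
grip_force: 0.0
```

>>> carry_out:
  deltas:
    - [[0,0,0],[0,0,0],1]
    - [[0,0,0],[0,0,0],1]
    - [[0,0,0],[0,0,0],1]

```text
time: 27.65
ee_pos: [0.4428, -0.0644, 0.1873]
orientation: [0.707, 0.707, -0.002, -0.002]
force: [-6.6, 0.6, 5.8]
gripper_width: 0.248
grip_force: 40.0
```

>>> carry_out:
  deltas:
    - [[0,0,0],[0,0,-1],1]
    - [[0,0,0],[0,0,-1],1]
    - [[0,0,0],[0,0,-1],1]
    - [[0,0,0],[0,0,0],1]

```text
time: 28.15
ee_pos: [0.4455, -0.0649, 0.2792]
orientation: [0.707, 0.707, 0.001, 0.002]
force: [0.6, -1.0, -0.8]
gripper_width: 0.249
grip_force: 40.0
```

>>> carry_out:
  deltas:
    - [[0,0,0],[-1,0.47,-0.2],1]
    - [[0,0,0],[-1,0.47,-0.2],1]
    - [[0,0,0],[-1,0.47,0],1]
    - [[0,0,0],[-1,0.47,0],1]
    - [[0,0,0],[-1,0.47,0],1]

```text
time: 28.78
ee_pos: [0.5145, -0.215, 0.2866]
orientation: [0.707, 0.707, -0.0, -0.002]
force: [0.2, 0.9, -0.5]
gripper_width: 0.249
grip_force: 40.0
```

>>> carry_out:
  deltas:
    - [[0,0,0],[0,0,0],1]
    - [[0,0,0],[0,0,0],1]

```text
time: 29.02
ee_pos: [0.5141, -0.2137, 0.2875]
orientation: [0.707, 0.707, -0.0, -0.001]
force: [0.9, -0.3, -0.8]
gripper_width: 0.246
grip_force: 40.0
```

```bash
python3 - <<'E'
from h import *
o=st(); save("wrist","w7"); look("wrist",["socket_a"])
for d in viewer.mark_of("post_1","wrist"): print(round(d["p"],2),np.round(d["position"]),ray("wrist",d["position"],o["ee_pos"][2]+.017).round(4))
E
```

```text
t 29.02 p [ 0.5141 -0.2137  0.2875] q [ 0.707  0.707 -0.    -0.001] F [ 0.9 -0.3 -0.8] w 0.246 J [-0.6  -0.03  1.71  0.    1.47 -0.6 ]
socket_a 0.65 [322. 206.] [ 0.5559 -0.2115  0.192 ]
socket_a 0.62 [410.  87.] [ 0.629  -0.1035  0.192 ]
0.59 [281. 258.] [ 0.5157 -0.2132  0.3045]
```

View pics/w7.png

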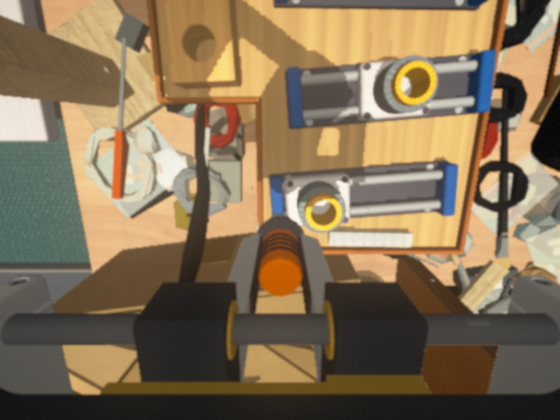

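```bash
cat >> h.py <<'E'
def rings(f,z=.202,lo=(20,110,100),hi=(34,255,255)):
    im=cv2.cvtColor(cv2.imread(f'pics/{f}.png'),cv2.COLOR_BGR2HSV)
    m=cv2.inRange(im,lo,hi)
    for c in cv2.findContours(m,cv2.RETR_EXTERNAL,cv2.CHAIN_APPROX_NONE)[0]:
        if cv2.contourArea(c)>250:
            e=cv2.fitEllipse(cv2.convexHull(c)); X=ray("wrist",e[0],z)
            if .35<X[0]<.75 and abs(X[1])<.3: print("ring",np.round(e[0],1),np.round(e[1],1),X.round(4))
E
python3 - <<'E'
from h import *
rings("w7")
print("post"); rings("w7",.3285,(3,150,90),(16,255,255))
E
```

```text
ring [428.5 229.2] [22.3 39.6] [ 0.6583 -0.2322  0.202 ]
ring [181.6 215.2] [16.3 30.8] [ 0.4216 -0.2181  0.202 ]
ring [323.2 212.8] [33.8 37.4] [ 0.5562 -0.2157  0.202 ]
ring [413.2 141.5] [20.3 42.4] [ 0.6336 -0.1496  0.202 ]
ring [455.2 143.7] [59.  59.9] [ 0.6712 -0.1515  0.202 ]
ring [415.4  82.3] [39.5 44.8] [ 0.6295 -0.1007  0.202 ]
ring [255.1  71.7] [13.8 48. ] [ 0.4944 -0.0925  0.202 ]
ring [223.4  67.7] [22.1 47.5] [ 0.468  -0.0893  0.202 ]
ring [331.4  40.7] [11.8 44.8] [ 0.5572 -0.0692  0.202 ]
ring [456.7  36.5] [19.4 48.7] [ 0.6587 -0.0661  0.202 ]
ring [357.4  38.8] [11.1 54.7] [ 0.5782 -0.0678  0.202 ]
ring [310.5  30.6] [12.9 42.5] [ 0.5399 -0.0618  0.202 ]
post
ring [420.1 293.9] [21.6 84.2] [ 0.5907 -0.223   0.3285]
ring [279.9 272.5] [45.2 49. ] [ 0.5152 -0.2103  0.3285]
ring [117.5 166.3] [11.3 83.4] [ 0.4378 -0.1543  0.3285]
ring [500.5  26.9] [ 8.3 66.9] [ 0.6084 -0.0954  0.3285]
ring [206.   82.5] [100.6 405.4] [ 0.4825 -0.1172  0.3285]
```

>>> carry_out:
  deltas:
    - [[0,0,0],[0,0.68,0],1]
    - [[0,0,0],[0,0.68,0],1]
    - [[0,0,0],[0,0,0.8],1]
    - [[0,0,0],[0,0,0.4],1]
    - [[0,0,0],[0,0,0],1]

```text
time: 29.8
ee_pos: [0.5549, -0.2138, 0.2521]
orientation: [0.707, 0.707, -0.0, -0.001]
force: [0.9, 1.4, -1.4]
gripper_width: 0.253
grip_force: 40.0
```

>>> carry_out:
  deltas:
    - [[0,0,0],[0,0,0.2],1]
    - [[0,0,0],[0,0,0],1]

```text
time: 30.05
ee_pos: [0.5555, -0.2145, 0.2473]
orientation: [0.707, 0.707, -0.0, 0.0]
force: [0.1, -0.3, -0.7]
gripper_width: 0.249
grip_force: 40.0
```

>>> carry_out:
  deltas:
    - [[0,0,0],[0,0,0.2],1]
    - [[0,0,0],[0,0,0],1]

```text
time: 30.3
ee_pos: [0.5553, -0.2144, 0.2406]
orientation: [0.707, 0.707, -0.0, -0.0]
force: [0.4, 0.1, -1.2]
gripper_width: 0.249
grip_force: 40.0
```

```bash
python3 - <<'E'
from h import *
st(); save("wrist","w8")
E
```

```text
t 30.3 p [ 0.5553 -0.2144  0.2406] q [ 0.707  0.707 -0.    -0.   ] F [ 0.4  0.1 -1.2] w 0.249 J [-0.56  0.09  1.67  0.    1.38 -0.56]
```

>>> carry_out:
  deltas:
    - [[0,0,0],[0,0,0.25],1]
    - [[0,0,0],[0,0,0],1]

```text
time: 30.6
ee_pos: [0.5553, -0.2146, 0.2328]
orientation: [0.707, 0.707, -0.0, -0.0]
force: [0.2, -0.7, -1.7]
gripper_width: 0.25
grip_force: 40.0
```

>>> carry_out:
  deltas:
    - [[0,0,0],[0,0,0.25],1]
    - [[0,0,0],[0,0,0],1]

```text
time: 30.85
ee_pos: [0.5552, -0.2149, 0.2254]
orientation: [0.707, 0.707, -0.001, -0.0]
force: [-0.9, -3.8, -3.2]
gripper_width: 0.251
grip_force: 40.0
```

>>> carry_out:
  deltas:
    - [[0,0,0],[0,0,0.2],1]
    - [[0,0,0],[0,0,0],1]

```text
time: 31.1
ee_pos: [0.5557, -0.2152, 0.22]
orientation: [0.707, 0.707, -0.0, 0.001]
force: [-0.6, -5.0, -2.2]
gripper_width: 0.251
grip_force: 40.0
```

>>> carry_out:
  deltas:
    - [[0,0,0],[0,0,0.1],1]
    - [[0,0,0],[0,0,0],1]

```text
time: 31.35
ee_pos: [0.5564, -0.2153, 0.2188]
orientation: [0.707, 0.707, 0.0, 0.002]
force: [-0.8, -4.1, 4.6]
gripper_width: 0.251
grip_force: 40.0
```

>>> carry_out:
  deltas:
    - [[0,0,0],[-0.03,0,0.15],1]
    - [[0,0,0],[0,0,0],1]

```text
time: 31.6
ee_pos: [0.557, -0.2155, 0.2151]
orientation: [0.707, 0.707, 0.001, 0.002]
force: [-0.5, -1.4, 7.6]
gripper_width: 0.25
grip_force: 40.0
```

>>> carry_out:
  deltas:
    - [[0,0,0],[0,0,0.15],1]
    - [[0,0,0],[0,0,0],1]

```text
time: 31.85
ee_pos: [0.5572, -0.2155, 0.2108]
orientation: [0.707, 0.707, 0.001, 0.002]
force: [-0.5, -2.0, 7.5]
gripper_width: 0.251
grip_force: 40.0
```

>>> carry_out:
  deltas:
    - [[0,0,0],[0,0,0.1],1]
    - [[0,0,0],[0,0,0],1]

```text
time: 32.1
ee_pos: [0.5573, -0.2155, 0.2085]
orientation: [0.707, 0.707, 0.001, 0.002]
force: [-1.2, -1.1, 9.8]
gripper_width: 0.249
grip_force: 40.0
```

>>> carry_out:
  deltas:
    - [[0,0,0],[0,0,0.1],1]
    - [[0,0,0],[0,0,0],1]

```text
time: 32.35
ee_pos: [0.5587, -0.2156, 0.2082]
orientation: [0.707, 0.707, 0.002, 0.004]
force: [-1.1, 1.9, 18.5]
gripper_width: 0.251
grip_force: 40.0
```

>>> carry_out:
  deltas:
    - [[0,0,0],[0,0,0.1],1]
    - [[0,0,0],[0,0,0],1]

```text
time: 32.6
ee_pos: [0.5601, -0.2156, 0.2078]
orientation: [0.707, 0.707, 0.004, 0.005]
force: [-1.6, 4.0, 27.5]
gripper_width: 0.247
grip_force: 40.0
```

```bash
python3 - <<'E'
from h import *
st(); save("wrist","w9"); save("side","s9")
im=cv2.imread('pics/s9.png')[170:330,200:380]; cv2.imwrite('pics/s9c.png',cv2.resize(im,None,fx=4,fy=3.6,interpolation=cv2.INTER_CUBIC))
E
```

```text
t 32.6 p [ 0.5601 -0.2156  0.2078] q [0.707 0.707 0.004 0.005] F [-1.6  4.  27.5] w 0.247 J [-0.56  0.12  1.7   0.    1.31 -0.56]
```

View pics/s9c.png

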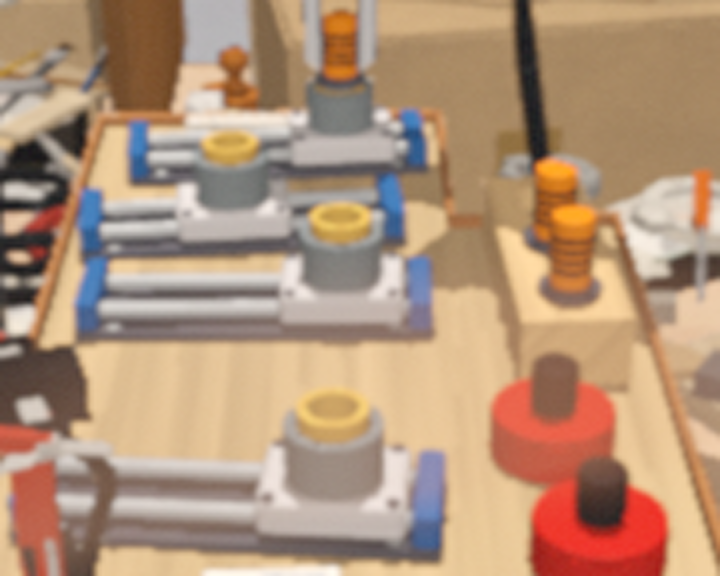

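>>> carry_out:
  deltas:
    - [[0,0,0],[0,-0.05,-0.1],-1]
    - [[0,0,0],[0,0,0],-1]
    - [[0,0,0],[0,0,0],-1]
    - [[0,0,0],[0,0,-1],-1]
    - [[0,0,0],[0,0,-1],-1]

```text
time: 33.33
ee_pos: [0.5534, -0.2147, 0.2611]
orientation: [0.707, 0.707, -0.0, -0.002]
force: [-0.3, -0.7, -0.9]
gripper_width: 0.746
grip_force: 0.0
```

>>> carry_out:
  deltas:
    - [[0,0,0],[0,0,-1],-1]
    - [[0,0,0],[1,-0.5,0],-1]
    - [[0,0,0],[1,-0.5,0],-1]
    - [[0,0,0],[1,-0.6,0],-1]
    - [[0,0,0],[1,-0.6,0],-1]

```text
time: 33.95
ee_pos: [0.4871, -0.0941, 0.2909]
orientation: [0.707, 0.707, -0.0, -0.001]
force: [0.4, 0.2, 0.7]
gripper_width: 0.999
grip_force: 0.0
```

>>> carry_out:
  deltas:
    - [[0,0,0],[1,-0.6,0],-1]
    - [[0,0,0],[1,-0.6,0],-1]
    - [[0,0,0],[1,-0.6,0],-1]
    - [[0,0,0],[0,0,0],-1]

```text
time: 34.45
ee_pos: [0.4333, -0.004, 0.2914]
orientation: [0.706, 0.708, -0.0, -0.0]
force: [-0.2, 0.1, 0.5]
gripper_width: 1.002
grip_force: 0.0
```

```bash
python3 - <<'E'
from h import *
st(); save("wrist","w10"); look("wrist",["post_1","cap_1","socket_a"])
E
```

```text
t 34.45 p [ 0.4333 -0.004   0.2914] q [ 0.706  0.708 -0.    -0.   ] F [-0.2  0.1  0.5] w 1.002 J [-0.27 -0.36  1.98  0.    1.52 -0.27]
socket_a 0.89 [460. 294.] [ 0.6285 -0.1034  0.192 ]
socket_a 0.74 [388. 381.] [ 0.5631 -0.2197  0.192 ]
socket_a 0.73 [407. 197.] [0.5592 0.0047 0.192 ]
socket_a 0.55 [285. 212.] [ 0.4396 -0.0106  0.192 ]
post_1 0.64 [282. 148.] [0.4369 0.0522 0.204 ]
post_1 0.58 [284. 210.] [ 0.4391 -0.0058  0.204 ]
cap_1 0.7 [305.  40.] [0.4581 0.147  0.172 ]
```

>>> carry_out:
  deltas:
    - [[0,0,0],[-0.03,0.18,1],-1]
    - [[0,0,0],[0,0,1],-1]
    - [[0,0,0],[0,0,1],-1]
    - [[0,0,0],[0,0,0.48],-1]
    - [[0,0,0],[0,0,0],1]

```text
time: 35.28
ee_pos: [0.4392, -0.0066, 0.187]
orientation: [0.707, 0.707, -0.001, -0.001]
force: [-0.4, 0.1, 0.0]
gripper_width: 0.928
grip_force: 0.0
```

>>> carry_out:
  deltas:
    - [[0,0,0],[0,0,0],1]
    - [[0,0,0],[0,0,0],1]
    - [[0,0,0],[0,0,0],1]
    - [[0,0,0],[0,0,0],1]
    - [[0,0,0],[0,0,0],1]

```text
time: 35.9
ee_pos: [0.4396, -0.0062, 0.1879]
orientation: [0.707, 0.707, 0.0, 0.0]
force: [-1.1, 0.1, 0.2]
gripper_width: 0.4
grip_force: 0.0
```

>>> carry_out:
  deltas:
    - [[0,0,0],[0,0,0],1]
    - [[0,0,0],[0,0,0],1]
    - [[0,0,0],[0,0,0],1]

```text
time: 36.28
ee_pos: [0.4393, -0.0062, 0.1877]
orientation: [0.707, 0.707, -0.0, -0.0]
force: [-2.4, -0.1, 1.1]
gripper_width: 0.247
grip_force: 40.0
```

>>> carry_out:
  deltas:
    - [[0,0,0],[0,0,-1],1]
    - [[0,0,0],[0,0,-1],1]
    - [[0,0,0],[0,0,-1],1]
    - [[0,0,0],[0.2,1,-0.3],1]
    - [[0,0,0],[0.2,1,0],1]

```text
time: 36.9
ee_pos: [0.5008, 0.0058, 0.2878]
orientation: [0.707, 0.707, 0.001, 0.001]
force: [-0.7, 0.1, -2.0]
gripper_width: 0.25
grip_force: 40.0
```

>>> carry_out:
  deltas:
    - [[0,0,0],[0,0.6,0],1]
    - [[0,0,0],[0,0,0],1]
    - [[0,0,0],[0,0,0],1]

```text
time: 37.28
ee_pos: [0.5169, 0.0058, 0.2862]
orientation: [0.707, 0.707, -0.0, -0.0]
force: [-1.0, -0.5, -1.8]
gripper_width: 0.253
grip_force: 40.0
```

```bash
python3 - <<'E'
from h import *
o=st(); save("wrist","w11"); look("wrist",["socket_a"])
for d in viewer.mark_of("post_1","wrist"): print(round(d["p"],2),np.round(d["position"]),ray("wrist",d["position"],o["ee_pos"][2]+.017).round(4))
rings("w11")
E
```

```text
t 37.27 p [0.5169 0.0058 0.2862] q [ 0.707  0.707 -0.    -0.   ] F [-1.  -0.5 -1.8] w 0.253 J [-0.21 -0.13  1.8  -0.    1.47 -0.21]
socket_a 0.85 [320. 390.] [ 0.5649 -0.2159  0.192 ]
socket_a 0.68 [323. 207.] [0.5598 0.0068 0.192 ]
socket_a 0.57 [190. 160.] [0.4342 0.053  0.192 ]
0.91 [279. 255.] [0.5173 0.0083 0.3032]
0.85 [186. 157.] [0.4663 0.0672 0.3032]
0.69 [318. 390.] [ 0.544  -0.0944  0.3032]
ring [325.6 210. ] [32.1 37.2] [0.5606 0.0069 0.202 ]
ring [221.3 231. ] [19.  96.8] [ 0.4615 -0.014   0.202 ]
ring [188.  214.8] [ 18.7 122.3] [0.431  0.0023 0.202 ]
```

>>> carry_out:
  deltas:
    - [[0,0,0],[0,0.7,0],1]
    - [[0,0,0],[0.01,0.7,0],1]
    - [[0,0,0],[0,0,0.8],1]
    - [[0,0,0],[0,0,0.3],1]
    - [[0,0,0],[0,0,0],1]

```text
time: 38.05
ee_pos: [0.5588, 0.0061, 0.2532]
orientation: [0.707, 0.707, -0.0, -0.001]
force: [-0.6, -0.9, -1.2]
gripper_width: 0.249
grip_force: 40.0
```

>>> carry_out:
  deltas:
    - [[0,0,0],[0,0,0.2],1]
    - [[0,0,0],[0,0,0],1]

```text
time: 38.3
ee_pos: [0.5594, 0.006, 0.2479]
orientation: [0.707, 0.707, 0.0, 0.0]
force: [-0.1, 0.8, -2.3]
gripper_width: 0.25
grip_force: 40.0
```

>>> carry_out:
  deltas:
    - [[0,0,0],[0,0,0.2],1]
    - [[0,0,0],[0,0,0],1]

```text
time: 38.55
ee_pos: [0.5592, 0.0061, 0.2412]
orientation: [0.707, 0.707, -0.0, -0.0]
force: [0.4, 0.5, -2.5]
gripper_width: 0.249
grip_force: 40.0
```

>>> carry_out:
  deltas:
    - [[0,0,0],[0,0,0.2],1]
    - [[0,0,0],[0,0,0],1]

```text
time: 38.8
ee_pos: [0.5592, 0.0061, 0.235]
orientation: [0.707, 0.707, -0.0, -0.001]
force: [-0.4, -0.9, -1.4]
gripper_width: 0.248
grip_force: 40.0
```

Inside the bore with no load; continue to seat and drive.

>>> carry_out:
  deltas:
    - [[0,0,0],[0,0,0.25],1]
    - [[0,0,0],[0,0,0],1]

```text
time: 39.05
ee_pos: [0.5591, 0.0061, 0.2273]
orientation: [0.707, 0.707, -0.0, -0.001]
force: [-0.2, -0.5, -1.7]
gripper_width: 0.249
grip_force: 40.0
```

>>> carry_out:
  deltas:
    - [[0,0,0],[0,0,0.25],1]
    - [[0,0,0],[0,0,0],1]

```text
time: 39.3
ee_pos: [0.5594, 0.006, 0.2199]
orientation: [0.707, 0.707, -0.0, -0.0]
force: [1.6, -0.1, -5.3]
gripper_width: 0.248
grip_force: 40.0
```

>>> carry_out:
  deltas:
    - [[0,0,0],[0,0,0.2],1]
    - [[0,0,0],[0,0,0],1]

```text
time: 39.55
ee_pos: [0.5607, 0.0059, 0.2167]
orientation: [0.707, 0.707, 0.001, 0.001]
force: [-0.1, 0.8, 4.7]
gripper_width: 0.253
grip_force: 40.0
```

>>> carry_out:
  deltas:
    - [[0,0,0],[0,0,0.1],1]
    - [[0,0,0],[0,0,0],1]

```text
time: 39.8
ee_pos: [0.561, 0.0059, 0.2146]
orientation: [0.707, 0.707, 0.001, 0.002]
force: [-1.7, 0.8, 7.8]
gripper_width: 0.252
grip_force: 40.0
```

>>> carry_out:
  deltas:
    - [[0,0,0],[0,0,0.15],1]
    - [[0,0,0],[0,0,0],1]

```text
time: 40.05
ee_pos: [0.5614, 0.0059, 0.2102]
orientation: [0.707, 0.707, 0.002, 0.002]
force: [0.3, -0.2, 8.1]
gripper_width: 0.253
grip_force: 40.0
```

>>> carry_out:
  deltas:
    - [[0,0,0],[0,0,0.12],1]
    - [[0,0,0],[0,0,0],1]

```text
time: 40.3
ee_pos: [0.5624, 0.0058, 0.2087]
orientation: [0.707, 0.707, 0.003, 0.003]
force: [-1.3, 1.5, 14.0]
gripper_width: 0.248
grip_force: 40.0
```

>>> carry_out:
  deltas:
    - [[0,0,0],[0,0,0.1],1]
    - [[0,0,0],[0,0,0],1]

```text
time: 40.55
ee_pos: [0.5642, 0.0058, 0.2085]
orientation: [0.707, 0.707, 0.004, 0.005]
force: [-1.8, 1.4, 22.6]
gripper_width: 0.254
grip_force: 40.0
```

>>> carry_out:
  deltas:
    - [[0,0,0],[0,-0.05,-0.1],-1]
    - [[0,0,0],[0,0,0],-1]
    - [[0,0,0],[0,0,0],-1]
    - [[0,0,0],[0,0,-1],-1]
    - [[0,0,0],[0,0,-1],-1]

```text
time: 41.18
ee_pos: [0.5572, 0.0061, 0.2629]
orientation: [0.707, 0.707, -0.001, -0.001]
force: [0.0, 1.1, 0.4]
gripper_width: 0.742
grip_force: 0.0
```

>>> carry_out:
  deltas:
    - [[0,0,0],[0,0,-1],-1]
    - [[0,0,0],[0.4,-0.8,0],-1]
    - [[0,0,0],[0.4,-1,0],-1]
    - [[0,0,0],[0.4,-1,0],-1]
    - [[0,0,0],[0.4,-1,0],-1]

```text
time: 41.8
ee_pos: [0.4426, 0.0544, 0.2926]
orientation: [0.707, 0.707, -0.001, -0.001]
force: [0.8, 0.6, 0.6]
gripper_width: 0.997
grip_force: 0.0
```

>>> carry_out:
  deltas:
    - [[0,0,0],[0,-0.3,0],-1]
    - [[0,0,0],[0,0,0],-1]

```text
time: 42.05
ee_pos: [0.4351, 0.0539, 0.2934]
orientation: [0.707, 0.707, -0.0, 0.0]
force: [1.6, -0.2, 0.3]
gripper_width: 1.003
grip_force: 0.0
```

```bash
python3 - <<'E'
from h import *
st(); save("wrist","w12"); look("wrist",["post_1","cap_1","socket_a"])
E
```

```text
t 42.05 p [0.4351 0.0539 0.2934] q [ 0.707  0.707 -0.     0.   ] F [ 1.6 -0.2  0.3] w 1.003 J [-0.14 -0.34  1.96 -0.    1.52 -0.14]
socket_a 0.92 [427.  32.] [0.5619 0.2083 0.192 ]
socket_a 0.7 [403. 249.] [0.5636 0.0077 0.192 ]
post_1 0.91 [420. 262.] [ 0.5775 -0.0018  0.204 ]
post_1 0.67 [279. 208.] [0.4355 0.0555 0.204 ]
```

>>> carry_out:
  deltas:
    - [[0,0,0],[0.03,0,1],-1]
    - [[0,0,0],[0,0,1],-1]
    - [[0,0,0],[0,0,1],-1]
    - [[0,0,0],[0,0,0.55],-1]
    - [[0,0,0],[0,0,0],1]

```text
time: 42.88
ee_pos: [0.4346, 0.0549, 0.1862]
orientation: [0.707, 0.707, -0.001, -0.001]
force: [0.1, -0.2, 0.3]
gripper_width: 0.927
grip_force: 0.0
```

>>> carry_out:
  deltas:
    - [[0,0,0],[0,0,0],1]
    - [[0,0,0],[0,0,0],1]
    - [[0,0,0],[0,0,0],1]
    - [[0,0,0],[0,0,0],1]
    - [[0,0,0],[0,0,0],1]

```text
time: 43.5
ee_pos: [0.4351, 0.055, 0.1873]
orientation: [0.707, 0.707, 0.0, 0.0]
force: [-0.1, -0.2, 0.6]
gripper_width: 0.398
grip_force: 0.0
```

>>> carry_out:
  deltas:
    - [[0,0,0],[0,0,0],1]
    - [[0,0,0],[0,0,0],1]
    - [[0,0,0],[0,0,0],1]

```text
time: 43.88
ee_pos: [0.4351, 0.055, 0.1872]
orientation: [0.707, 0.707, 0.0, 0.0]
force: [0.2, 0.4, -0.1]
gripper_width: 0.248
grip_force: 40.0
```

>>> carry_out:
  deltas:
    - [[0,0,0],[0,0,-1],1]
    - [[0,0,0],[0,0,-1],1]
    - [[0,0,0],[0,0,-1],1]
    - [[0,0,0],[1,0.55,-0.3],1]
    - [[0,0,0],[1,0.55,0],1]

```text
time: 44.5
ee_pos: [0.4688, 0.1156, 0.2871]
orientation: [0.707, 0.707, 0.001, 0.001]
force: [0.4, 0.6, -1.1]
gripper_width: 0.245
grip_force: 40.0
```

>>> carry_out:
  deltas:
    - [[0,0,0],[1,0.55,0],1]
    - [[0,0,0],[1,0.55,0],1]
    - [[0,0,0],[1,0.55,0],1]
    - [[0,0,0],[0,0,0],1]
    - [[0,0,0],[0,0,0],1]

```text
time: 45.12
ee_pos: [0.5171, 0.2045, 0.2855]
orientation: [0.707, 0.707, -0.001, -0.0]
force: [0.4, 0.5, -3.0]
gripper_width: 0.248
grip_force: 40.0
```

```bash
python3 - <<'E'
from h import *
o=st(); save("wrist","w13"); look("wrist",["socket_a"])
for d in viewer.mark_of("post_1","wrist"): print(round(d["p"],2),np.round(d["position"]),ray("wrist",d["position"],o["ee_pos"][2]+.017).round(4))
rings("w13")
E
```

```text
t 45.12 p [0.5171 0.2045 0.2855] q [ 0.707  0.707 -0.001 -0.   ] F [ 0.4  0.5 -3. ] w 0.248 J [ 0.17 -0.03  1.71 -0.    1.46  0.17]
socket_a 0.81 [319. 373.] [0.5625 0.0069 0.192 ]
socket_a 0.69 [326. 202.] [0.5623 0.2107 0.192 ]
ring [329.5 208.1] [29.3 36.7] [0.5643 0.2073 0.202 ]
```

>>> carry_out:
  deltas:
    - [[0,0,0],[0.05,0.76,0],1]
    - [[0,0,0],[0.05,0.75,0],1]
    - [[0,0,0],[0,0,0.8],1]
    - [[0,0,0],[0,0,0.3],1]
    - [[0,0,0],[0,0,0],1]

```text
time: 45.9
ee_pos: [0.5622, 0.2075, 0.2525]
orientation: [0.707, 0.707, -0.001, -0.0]
force: [0.3, 0.9, -1.5]
gripper_width: 0.248
grip_force: 40.0
```

>>> carry_out:
  deltas:
    - [[0,0,0],[0,0,0.2],1]
    - [[0,0,0],[0,0,0],1]

```text
time: 46.15
ee_pos: [0.5627, 0.208, 0.2473]
orientation: [0.707, 0.707, 0.0, 0.0]
force: [0.0, -0.2, -1.9]
gripper_width: 0.249
grip_force: 40.0
```

>>> carry_out:
  deltas:
    - [[0,0,0],[0,0,0.2],1]
    - [[0,0,0],[0,0,0],1]

```text
time: 46.4
ee_pos: [0.5625, 0.2079, 0.2406]
orientation: [0.707, 0.707, -0.0, -0.0]
force: [-0.7, 0.1, -1.1]
gripper_width: 0.252
grip_force: 40.0
```

>>> carry_out:
  deltas:
    - [[0,0,0],[0,0,0.2],1]
    - [[0,0,0],[0,0,0],1]

```text
time: 46.65
ee_pos: [0.5626, 0.208, 0.2344]
orientation: [0.707, 0.707, -0.0, -0.0]
force: [-0.1, 0.2, -2.1]
gripper_width: 0.249
grip_force: 40.0
```

>>> carry_out:
  deltas:
    - [[0,0,0],[0,0,0.25],1]
    - [[0,0,0],[0,0,0],1]

```text
time: 46.9
ee_pos: [0.5626, 0.2084, 0.2269]
orientation: [0.707, 0.707, 0.0, -0.001]
force: [-0.7, 3.4, -2.5]
gripper_width: 0.248
grip_force: 40.0
```

>>> carry_out:
  deltas:
    - [[0,0,0],[0,0,0.25],1]
    - [[0,0,0],[0,0,0],1]

```text
time: 47.15
ee_pos: [0.5629, 0.2087, 0.2197]
orientation: [0.707, 0.707, 0.001, -0.001]
force: [1.1, 5.8, -2.8]
gripper_width: 0.247
grip_force: 40.0
```

>>> carry_out:
  deltas:
    - [[0,0,0],[0,0,0.2],1]
    - [[0,0,0],[0,0,0],1]

```text
time: 47.4
ee_pos: [0.5638, 0.2088, 0.2158]
orientation: [0.707, 0.707, 0.002, 0.0]
force: [-0.1, 4.7, 4.4]
gripper_width: 0.248
grip_force: 40.0
```

>>> carry_out:
  deltas:
    - [[0,0,0],[0,0,0.15],1]
    - [[0,0,0],[0,0,0],1]

```text
time: 47.65
ee_pos: [0.5644, 0.2088, 0.2123]
orientation: [0.707, 0.707, 0.002, 0.001]
force: [-0.1, 4.8, 6.9]
gripper_width: 0.248
grip_force: 40.0
```

>>> carry_out:
  deltas:
    - [[0,0,0],[0,0,0.15],1]
    - [[0,0,0],[0,0,0],1]

```text
time: 47.9
ee_pos: [0.5647, 0.2087, 0.208]
orientation: [0.707, 0.707, 0.003, 0.001]
force: [0.5, 5.5, 7.4]
gripper_width: 0.25
grip_force: 40.0
```

>>> carry_out:
  deltas:
    - [[0,0,0],[0,0,0.1],1]
    - [[0,0,0],[0,0,0],1]

```text
time: 48.15
ee_pos: [0.5659, 0.2088, 0.2076]
orientation: [0.707, 0.707, 0.004, 0.002]
force: [-0.8, 3.7, 15.1]
gripper_width: 0.252
grip_force: 40.0
```

>>> carry_out:
  deltas:
    - [[0,0,0],[0,0,0.1],1]
    - [[0,0,0],[0,0,0],1]

```text
time: 48.4
ee_pos: [0.5675, 0.2087, 0.2073]
orientation: [0.707, 0.707, 0.005, 0.004]
force: [-1.8, 3.2, 22.9]
gripper_width: 0.251
grip_force: 40.0
```

>>> carry_out:
  deltas:
    - [[0,0,0],[0,-0.05,-0.1],-1]
    - [[0,0,0],[0,0,0],-1]
    - [[0,0,0],[0,0,0],-1]
    - [[0,0,0],[0,0,-1],-1]
    - [[0,0,0],[0,0,-1],-1]

```text
time: 49.02
ee_pos: [0.5605, 0.2075, 0.2612]
orientation: [0.707, 0.707, -0.002, -0.001]
force: [0.6, 0.2, -0.6]
gripper_width: 0.743
grip_force: 0.0
```

>>> carry_out:
  deltas:
    - [[0,0,0],[0,0,-1],-1]
    - [[0,0,0],[-0.4,-0.8,0],-1]
    - [[0,0,0],[-0.6,-0.9,0],-1]
    - [[0,0,0],[-0.6,-0.9,0],-1]
    - [[0,0,0],[-0.4,-0.9,0],-1]

```text
time: 49.65
ee_pos: [0.455, 0.1471, 0.291]
orientation: [0.707, 0.707, -0.001, -0.0]
force: [-1.1, 0.2, 1.5]
gripper_width: 0.999
grip_force: 0.0
```

>>> carry_out:
  deltas:
    - [[0,0,0],[0,0,0],-1]

```text
time: 49.78
ee_pos: [0.4553, 0.1475, 0.2915]
orientation: [0.707, 0.707, -0.0, -0.0]
force: [-0.7, 0.2, -0.3]
gripper_width: 0.999
grip_force: 0.0
```

```bash
python3 - <<'E'
from h import *
st(); save("wrist","w14"); look("wrist",["cap_1","socket_a","post_1"])
E
```

```text
t 49.77 p [0.4553 0.1475 0.2915] q [ 0.707  0.707 -0.    -0.   ] F [-0.7  0.2 -0.3] w 0.999 J [ 0.08 -0.23  1.88 -0.    1.49  0.08]
post_1 0.7 [415. 144.] [0.5786 0.2099 0.204 ]
post_1 0.66 [388. 347.] [ 0.576  -0.0082  0.204 ]
cap_1 0.97 [266. 105.] [0.444  0.2452 0.172 ]
cap_1 0.9 [278. 196.] [0.4559 0.1542 0.172 ]
```

View pics/w14.png

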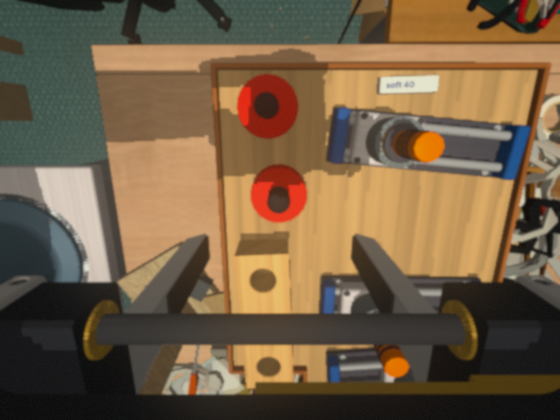

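>>> carry_out:
  deltas:
    - [[0,0,0],[0.2,0,1],-1]
    - [[0,0,0],[0,0,1],-1]
    - [[0,0,0],[0,0,1],-1]
    - [[0,0,0],[0,0,1],-1]
    - [[0,0,0],[0,0,0.35],-1]

```text
time: 50.6
ee_pos: [0.4556, 0.1541, 0.1595]
orientation: [0.707, 0.707, -0.002, -0.001]
force: [0.7, 0.0, 0.1]
gripper_width: 0.999
grip_force: 0.0
```

>>> carry_out:
  deltas:
    - [[0,0,0],[0,0,0],1]
    - [[0,0,0],[0,0,0],1]
    - [[0,0,0],[0,0,0],1]
    - [[0,0,0],[0,0,0],1]
    - [[0,0,0],[0,0,0],1]
  grip_force: 20

```text
time: 51.22
ee_pos: [0.4565, 0.154, 0.162]
orientation: [0.707, 0.707, 0.0, 0.0]
force: [0.8, 0.1, -0.3]
gripper_width: 0.506
grip_force: 0.0
```

>>> carry_out:
  deltas:
    - [[0,0,0],[0,0,0],1]
    - [[0,0,0],[0,0,0],1]
    - [[0,0,0],[0,0,0],1]

```text
time: 51.6
ee_pos: [0.4562, 0.154, 0.1616]
orientation: [0.707, 0.707, -0.0, -0.0]
force: [-0.6, -0.1, 0.7]
gripper_width: 0.251
grip_force: 20.0
```

>>> carry_out:
  deltas:
    - [[0,0,0],[0,0,-1],1]
    - [[0,0,0],[0,0,-1],1]
    - [[0,0,0],[0,0,-1],1]
    - [[0,0,0],[0,0,-1],1]
    - [[0,0,0],[0,0,-1],1]

```text
time: 52.22
ee_pos: [0.4562, 0.1539, 0.3123]
orientation: [0.707, 0.707, -0.0, -0.0]
force: [-0.1, -0.0, -0.8]
gripper_width: 0.249
grip_force: 20.0
```

>>> carry_out:
  deltas:
    - [[0,0,0],[-0.5,0.2,-0.3],1]
    - [[0,0,0],[-1,0.4,0],1]
    - [[0,0,0],[-1,0.4,0],1]
    - [[0,0,0],[-1,0.4,0],1]
    - [[0,0,0],[-1,0.4,0],1]

```text
time: 52.85
ee_pos: [0.5103, 0.017, 0.3191]
orientation: [0.707, 0.707, -0.001, -0.001]
force: [0.8, -0.2, -0.2]
gripper_width: 0.251
grip_force: 20.0
```

>>> carry_out:
  deltas:
    - [[0,0,0],[-1,0.4,0],1]
    - [[0,0,0],[-1,0.4,0],1]
    - [[0,0,0],[-1,0.4,0],1]
    - [[0,0,0],[-1,0.4,0],1]
    - [[0,0,0],[0,0,0],1]

```text
time: 53.48
ee_pos: [0.558, -0.1034, 0.3186]
orientation: [0.708, 0.706, -0.001, -0.001]
force: [0.5, -0.2, -0.4]
gripper_width: 0.251
grip_force: 20.0
```

```bash
python3 - <<'E'
from h import *
o=st(); save("wrist","w15"); look("wrist",["socket_a"]); rings("w15")
for d in viewer.mark_of("cap_1","wrist"): print("cap",round(d["p"],2),np.round(d["position"]),ray("wrist",d["position"],o["ee_pos"][2]+.011).round(4))
E
```

```text
t 53.48 p [ 0.558  -0.1034  0.3186] q [ 0.708  0.706 -0.001 -0.001] F [ 0.5 -0.2 -0.4] w 0.251 J [-0.38 -0.02  1.64 -0.    1.52 -0.38]
socket_a 0.69 [346. 198.] [ 0.6294 -0.0994  0.192 ]
ring [361.6 226.6] [16.9 29.6] [ 0.6456 -0.1282  0.202 ]
ring [391.4 238.2] [34.4 90.3] [ 0.6788 -0.1415  0.202 ]
ring [346.6 200.2] [31.2 33.3] [ 0.6279 -0.099   0.202 ]
ring [392.3 140.2] [23.9 38.7] [ 0.6694 -0.0379  0.202 ]
ring [164.5 152.5] [ 64.7 101.2] [ 0.4427 -0.0495  0.202 ]
ring [403.4  34.3] [22.4 79.6] [0.6701 0.0557 0.202 ]
ring [308.   24.8] [12.5 59.2] [0.5837 0.0635 0.202 ]
ring [288.2  21.1] [16.5 57. ] [0.566  0.0664 0.202 ]
ring [267.7  15.7] [18.4 42.2] [0.5476 0.0708 0.202 ]
cap 0.59 [282. 259.] [ 0.5598 -0.1039  0.3296]
```

>>> carry_out:
  deltas:
    - [[0,0,0],[0.07,0.8,0],1]
    - [[0,0,0],[0.06,0.8,0],1]
    - [[0,0,0],[0,0.73,0.6],1]
    - [[0,0,0],[0,0,1],1]
    - [[0,0,0],[0,0,0.8],1]

```text
time: 54.25
ee_pos: [0.6278, -0.0959, 0.2472]
orientation: [0.707, 0.708, -0.0, -0.001]
force: [-0.0, 0.1, -1.2]
gripper_width: 0.249
grip_force: 20.0
```

>>> carry_out:
  deltas:
    - [[0,0,0],[0,0,0.2],1]
    - [[0,0,0],[0,0,0.1],1]
    - [[0,0,0],[0,0,0],1]

```text
time: 54.62
ee_pos: [0.6286, -0.0971, 0.2408]
orientation: [0.707, 0.707, 0.0, 0.001]
force: [0.2, 0.1, -1.9]
gripper_width: 0.252
grip_force: 20.0
```

>>> carry_out:
  deltas:
    - [[0,0,0],[0,0,0.2],1]
    - [[0,0,0],[0,0,0],1]

```text
time: 54.88
ee_pos: [0.628, -0.0971, 0.2334]
orientation: [0.707, 0.707, -0.0, -0.0]
force: [-0.4, -0.2, -1.4]
gripper_width: 0.252
grip_force: 20.0
```

>>> carry_out:
  deltas:
    - [[0,0,0],[0,0,0.2],1]
    - [[0,0,0],[0,0,0],1]

```text
time: 55.12
ee_pos: [0.6278, -0.0971, 0.2268]
orientation: [0.707, 0.707, -0.0, -0.001]
force: [-0.1, -0.3, -0.7]
gripper_width: 0.248
grip_force: 20.0
```

>>> carry_out:
  deltas:
    - [[0,0,0],[-0.07,0,0.2],1]
    - [[0,0,0],[0,0,0],1]

```text
time: 55.38
ee_pos: [0.6278, -0.0994, 0.2208]
orientation: [0.707, 0.707, -0.0, -0.001]
force: [0.5, 0.5, -0.9]
gripper_width: 0.252
grip_force: 20.0
```

>>> carry_out:
  deltas:
    - [[0,0,0],[0,0,0.2],1]
    - [[0,0,0],[0,0,0],1]

```text
time: 55.62
ee_pos: [0.6278, -0.0991, 0.2149]
orientation: [0.707, 0.707, -0.0, -0.001]
force: [0.9, -0.4, -1.2]
gripper_width: 0.247
grip_force: 20.0
```

>>> carry_out:
  deltas:
    - [[0,0,0],[0,0,0.12],1]
    - [[0,0,0],[0,0,0],1]

```text
time: 55.88
ee_pos: [0.6282, -0.0992, 0.212]
orientation: [0.707, 0.707, -0.0, -0.0]
force: [0.0, -0.8, -0.9]
gripper_width: 0.25
grip_force: 20.0
```

>>> carry_out:
  deltas:
    - [[0,0,0],[0,0,0.06],1]
    - [[0,0,0],[0,0,0],1]
    - [[0,0,0],[0,0,0],1]
    - [[0,0,0],[0,0,0],1]

```text
time: 56.38
ee_pos: [0.6286, -0.0994, 0.2117]
orientation: [0.707, 0.707, 0.0, 0.001]
force: [-1.0, 0.3, 5.7]
gripper_width: 0.249
grip_force: 20.0
```

>>> carry_out:
  deltas:
    - [[0,0,0],[0,0,0],-0.2]
    - [[0,0,0],[0,0,0],-0.2]
    - [[0,0,0],[0,0,0],-0.2]
    - [[0,0,0],[0,0,0],-0.2]
    - [[0,0,0],[0,0,0],-0.2]

```text
time: 57.0
ee_pos: [0.6282, -0.0993, 0.2102]
orientation: [0.707, 0.707, -0.0, -0.0]
force: [-0.3, -0.6, 1.2]
gripper_width: 0.601
grip_force: 0.0
```

```bash
python3 - <<'E'
from h import *
o=st(); save("wrist","w16"); save("side","s16")
im=cv2.imread('pics/s16.png')[170:330,200:380]; cv2.imwrite('pics/s16c.png',cv2.resize(im,None,fx=4,fy=3.6,interpolation=cv2.INTER_CUBIC))
for d in viewer.mark_of("cap_1","wrist"): print("cap",round(d["p"],2),np.round(d["position"]),ray("wrist",d["position"],.222).round(4))
E
```

```text
t 57.0 p [ 0.6282 -0.0993  0.2102] q [ 0.707  0.707 -0.    -0.   ] F [-0.3 -0.6  1.2] w 0.601 J [-0.33  0.21  1.59 -0.    1.34 -0.33]
cap 0.93 [283. 260.] [ 0.6307 -0.1021  0.222 ]
```

View pics/s16c.png

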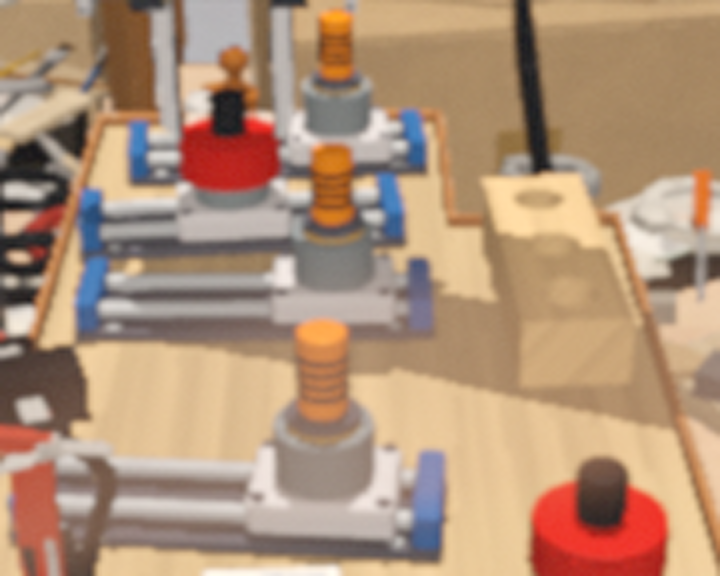

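>>> carry_out:
  deltas:
    - [[0,0,0],[0,0,0],1]
    - [[0,0,0],[0,0,0],1]
    - [[0,0,0],[0,0,0],1]
    - [[0,0,0],[0,0,0],1]
    - [[0,0,0],[0,0,0],1]
  grip_force: 15

```text
time: 57.78
ee_pos: [0.6283, -0.0993, 0.2103]
orientation: [0.707, 0.707, 0.0, 0.0]
force: [-0.1, 0.1, -0.4]
gripper_width: 0.251
grip_force: 15.0
```

>>> carry_out:
  deltas:
    - [[0,0,0],[0.02,0.3,0],1]
    - [[0,0,0],[0.02,0.3,0],1]
    - [[0,0,0],[0.02,0.3,0],1]
    - [[0,0,0],[0.02,0.3,0],1]
    - [[0,0,0],[0,0,0],1]

```text
time: 58.4
ee_pos: [0.6655, -0.0967, 0.2103]
orientation: [0.707, 0.707, 0.001, 0.001]
force: [0.3, 0.9, 0.7]
gripper_width: 0.25
grip_force: 15.0
```

>>> carry_out:
  deltas:
    - [[0,0,0],[0.01,0.15,0],1]
    - [[0,0,0],[0,0,0],1]

```text
time: 58.65
ee_pos: [0.669, -0.0965, 0.2103]
orientation: [0.707, 0.707, 0.0, 0.0]
force: [1.2, 1.7, 1.5]
gripper_width: 0.255
grip_force: 15.0
```

>>> carry_out:
  deltas:
    - [[0,0,0],[0.01,0.1,0],1]
    - [[0,0,0],[0,0,0],1]

```text
time: 58.9
ee_pos: [0.6718, -0.0963, 0.2103]
orientation: [0.707, 0.707, 0.0, 0.0]
force: [-0.9, 1.8, 1.1]
gripper_width: 0.254
grip_force: 15.0
```

>>> carry_out:
  deltas:
    - [[0,0,0],[0.01,0.1,0],1]
    - [[0,0,0],[0,0,0],1]

```text
time: 59.15
ee_pos: [0.675, -0.096, 0.2103]
orientation: [0.707, 0.707, 0.0, 0.0]
force: [-0.2, 0.6, 1.7]
gripper_width: 0.25
grip_force: 15.0
```

```bash
python3 - <<'E'
from h import *
o=st(); save("side","s17")
im=cv2.imread('pics/s17.png')[170:330,200:380]; cv2.imwrite('pics/s17c.png',cv2.resize(im,None,fx=4,fy=3.6,interpolation=cv2.INTER_CUBIC))
E
```

```text
t 59.15 p [ 0.675  -0.096   0.2103] q [0.707 0.707 0.    0.   ] F [-0.2  0.6  1.7] w 0.25 J [-0.31  0.31  1.47 -0.    1.36 -0.31]
```

View pics/s17c.png

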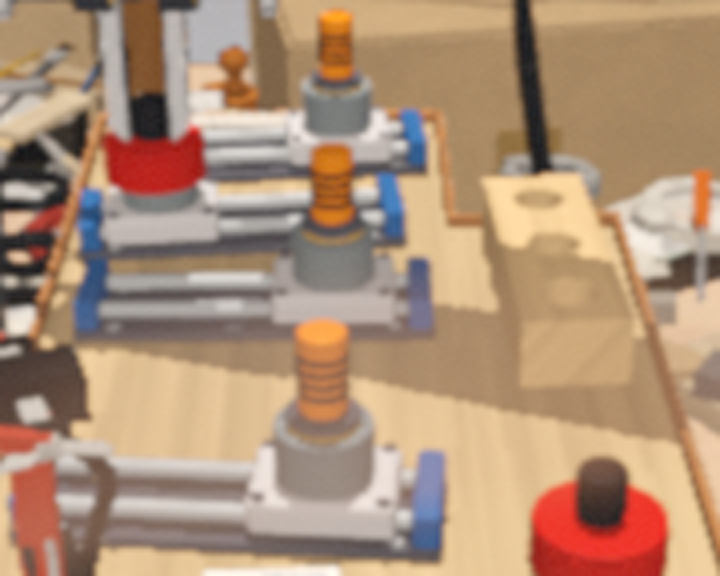

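>>> carry_out:
  deltas:
    - [[0,0,0],[0.01,0.1,0],1]
    - [[0,0,0],[0,0,0],1]

```text
time: 59.45
ee_pos: [0.6757, -0.096, 0.2102]
orientation: [0.707, 0.707, -0.002, -0.002]
force: [-10.0, 0.2, 5.5]
gripper_width: 0.255
grip_force: 15.0
```

>>> carry_out:
  deltas:
    - [[0,0,0],[0,0.07,0],1]
    - [[0,0,0],[0,0,0],1]

```text
time: 59.7
ee_pos: [0.6762, -0.0959, 0.21]
orientation: [0.707, 0.707, -0.004, -0.004]
force: [-14.1, -0.7, 6.6]
gripper_width: 0.249
grip_force: 15.0
```

>>> carry_out:
  deltas:
    - [[0,0,0],[0,-0.25,0],1]
    - [[0,0,0],[0,0,0],1]
    - [[0,0,0],[0,0,0],1]

```text
time: 60.08
ee_pos: [0.6725, -0.0957, 0.2101]
orientation: [0.707, 0.707, 0.0, 0.0]
force: [-0.6, -1.0, -0.9]
gripper_width: 0.253
grip_force: 15.0
```

>>> carry_out:
  deltas:
    - [[0,0,0],[0,0,0],-1]
    - [[0,0,0],[0,0,0],-1]
    - [[0,0,0],[0,0,0],-1]
    - [[0,0,0],[0,0,-1],-1]
    - [[0,0,0],[0,0,-1],-1]

```text
time: 60.7
ee_pos: [0.6721, -0.0956, 0.2706]
orientation: [0.707, 0.707, -0.0, -0.0]
force: [0.4, -0.4, -0.0]
gripper_width: 0.744
grip_force: 0.0
```

>>> carry_out:
  deltas:
    - [[0,0,0],[0,0,-1],-1]
    - [[0,0,0],[-1,-0.95,0],-1]
    - [[0,0,0],[-1,-0.95,0],-1]
    - [[0,0,0],[-1,-0.95,0],-1]
    - [[0,0,0],[-1,-0.95,0],-1]

```text
time: 61.32
ee_pos: [0.5574, -0.2165, 0.3005]
orientation: [0.707, 0.707, 0.0, 0.0]
force: [1.0, -0.7, -0.1]
gripper_width: 1.001
grip_force: 0.0
```

```bash
python3 - <<'E'
from h import *
o=st(); save("wrist","w18"); look("wrist",["socket_a"],.1)
for d in viewer.mark_of("post_1","wrist"): print(round(d["p"],2),np.round(d["position"]),ray("wrist",d["position"],.226).round(4))
for d in viewer.mark_of("cap_1","wrist"): print("cap",round(d["p"],2),np.round(d["position"]),ray("wrist",d["position"],.222).round(4))
E
```

```text
t 61.33 p [ 0.5574 -0.2165  0.3005] q [0.707 0.707 0.    0.   ] F [ 1.  -0.7 -0.1] w 1.001 J [-0.56  0.06  1.59 -0.    1.49 -0.56]
socket_a 0.59 [287. 202.] [ 0.5644 -0.2154  0.192 ]
0.56 [285. 215.] [ 0.5631 -0.2173  0.226 ]
cap 0.56 [420.  73.] [ 0.6726 -0.0974  0.222 ]
```

View pics/w18.png

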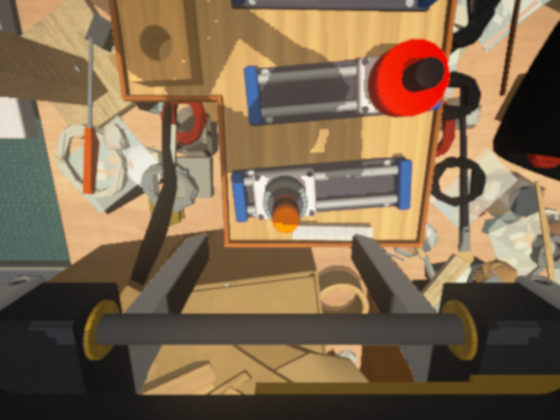

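>>> carry_out:
  deltas:
    - [[0,0,0],[0.02,0.13,1],-1]
    - [[0,0,0],[0,0,1],-1]
    - [[0,0,0],[0,0,1],-1]
    - [[0,0,0],[0,0,1],-1]
    - [[0,0,0],[0,0,0.13],-1]
  grip_force: 10

```text
time: 62.15
ee_pos: [0.5616, -0.2132, 0.1738]
orientation: [0.707, 0.708, -0.0, -0.002]
force: [0.5, 0.4, -0.1]
gripper_width: 1.0
grip_force: 0.0
```

>>> carry_out:
  deltas:
    - [[0,0,0],[0,0,0],1]
    - [[0,0,0],[0,0,0],1]
    - [[0,0,0],[0,0,0],1]
    - [[0,0,0],[0,0,0],1]
    - [[0,0,0],[0,0,0],1]

```text
time: 62.78
ee_pos: [0.5623, -0.2151, 0.1766]
orientation: [0.707, 0.707, 0.0, 0.0]
force: [0.9, -0.6, 0.0]
gripper_width: 0.505
grip_force: 1.3
```

>>> carry_out:
  deltas:
    - [[0,0,0],[0,0,0],1]
    - [[0,0,0],[0,0,0],1]

```text
time: 63.02
ee_pos: [0.5623, -0.2152, 0.1766]
orientation: [0.707, 0.707, 0.0, 0.0]
force: [0.5, 0.7, 2.1]
gripper_width: 0.499
grip_force: 9.9
```

>>> carry_out:
  deltas:
    - [[0,0,0],[0.025,0.39,0],1]
    - [[0,0,0],[0.025,0.39,0],1]
    - [[0,0,0],[0.025,0.39,0],1]
    - [[0,0,0],[0.025,0.39,0],1]
    - [[0,0,0],[0.025,0.39,0],1]

```text
time: 63.65
ee_pos: [0.6217, -0.2105, 0.1766]
orientation: [0.707, 0.707, 0.0, -0.0]
force: [-2.2, 4.6, 5.3]
gripper_width: 0.496
grip_force: 10.1
```

>>> carry_out:
  deltas:
    - [[0,0,0],[0.025,0.39,0],1]
    - [[0,0,0],[0.02,0.3,0],1]
    - [[0,0,0],[0,0,0],1]

```text
time: 64.03
ee_pos: [0.6433, -0.2088, 0.1766]
orientation: [0.707, 0.707, 0.002, 0.0]
force: [1.4, 5.6, 4.0]
gripper_width: 0.497
grip_force: 10.1
```

>>> carry_out:
  deltas:
    - [[0,0,0],[0.05,0.2,0],1]
    - [[0,0,0],[0,0,0],1]

```text
time: 64.28
ee_pos: [0.6484, -0.2083, 0.1766]
orientation: [0.707, 0.707, 0.001, 0.001]
force: [1.6, 3.0, 3.7]
gripper_width: 0.495
grip_force: 10.0
```

>>> carry_out:
  deltas:
    - [[0,0,0],[0.01,0.15,0],1]
    - [[0,0,0],[0,0,0],1]

```text
time: 64.53
ee_pos: [0.6523, -0.2081, 0.1766]
orientation: [0.707, 0.707, 0.0, 0.0]
force: [-0.2, 3.3, 4.4]
gripper_width: 0.499
grip_force: 10.1
```

>>> carry_out:
  deltas:
    - [[0,0,0],[0.01,0.12,0],1]
    - [[0,0,0],[0,0,0],1]

```text
time: 64.78
ee_pos: [0.6545, -0.2079, 0.1765]
orientation: [0.707, 0.707, -0.001, -0.001]
force: [-5.0, 3.5, 7.5]
gripper_width: 0.498
grip_force: 10.0
```

>>> carry_out:
  deltas:
    - [[0,0,0],[0,0.12,0],1]
    - [[0,0,0],[0,0,0],1]

```text
time: 65.03
ee_pos: [0.6546, -0.2079, 0.1761]
orientation: [0.707, 0.707, -0.004, -0.005]
force: [-16.7, 3.8, 12.5]
gripper_width: 0.499
grip_force: 10.0
```

>>> carry_out:
  deltas:
    - [[0,0,0],[0,-0.1,0],-1]
    - [[0,0,0],[0,0,0],-1]
    - [[0,0,0],[0,0,0],-1]
    - [[0,0,0],[0,0,-1],-1]
    - [[0,0,0],[0,0,-1],-1]

```text
time: 65.65
ee_pos: [0.656, -0.2079, 0.2363]
orientation: [0.707, 0.707, -0.0, -0.0]
force: [1.0, -0.1, -0.1]
gripper_width: 0.985
grip_force: 0.0
```

>>> carry_out:
  deltas:
    - [[0,0,0],[0,0,-1],-1]
    - [[0,0,0],[0,0,-1],-1]
    - [[0,0,0],[1,-0.4,0],-1]
    - [[0,0,0],[1,-0.4,0],-1]
    - [[0,0,0],[1,-0.4,0],-1]

```text
time: 66.28
ee_pos: [0.6199, -0.1172, 0.2962]
orientation: [0.707, 0.707, 0.0, 0.0]
force: [0.5, 0.4, -0.1]
gripper_width: 0.998
grip_force: 0.0
```

>>> carry_out:
  deltas:
    - [[0,0,0],[1,-0.5,0],-1]
    - [[0,0,0],[1,-0.5,0],-1]
    - [[0,0,0],[1,-0.5,0],-1]
    - [[0,0,0],[1,-0.5,0],-1]
    - [[0,0,0],[0,0,0],-1]

```text
time: 66.9
ee_pos: [0.5598, 0.0035, 0.2966]
orientation: [0.706, 0.708, 0.0, 0.0]
force: [0.0, -0.9, 0.8]
gripper_width: 1.002
grip_force: 0.0
```

```bash
cat > m.py <<'E'
from h import *
o=st(); viewer.grab_frame("wrist"); look("wrist",["socket_a"],.1)
for d in viewer.mark_of("post_1","wrist"): print(round(d["p"],2),np.round(d["position"]),ray("wrist",d["position"],.226).round(4))
for d in viewer.mark_of("cap_1","wrist"): print("cap",round(d["p"],2),np.round(d["position"]),ray("wrist",d["position"],.222).round(4))
E
python3 m.py
```

```text
t 66.9 p [0.5598 0.0035 0.2966] q [0.706 0.708 0.    0.   ] F [ 0.  -0.9  0.8] w 1.002 J [-0.2  -0.03  1.69 -0.    1.48 -0.2 ]
socket_a 0.79 [358. 376.] [ 0.6544 -0.2101  0.192 ]
socket_a 0.57 [284. 202.] [0.5648 0.0058 0.192 ]
0.9 [286. 210.] [0.5663 0.0067 0.226 ]
```

>>> carry_out:
  deltas:
    - [[0,0,0],[0.1,0.13,1],-1]
    - [[0,0,0],[0,0,1],-1]
    - [[0,0,0],[0,0,1],-1]
    - [[0,0,0],[0,0,1],-1]
    - [[0,0,0],[0,0,0.03],-1]

```text
time: 67.72
ee_pos: [0.5626, 0.0046, 0.1727]
orientation: [0.708, 0.707, -0.002, -0.002]
force: [-0.1, -1.0, -0.4]
gripper_width: 0.999
grip_force: 0.0
```

>>> carry_out:
  deltas:
    - [[0,0,0],[0,0,0],1]
    - [[0,0,0],[0,0,0],1]
    - [[0,0,0],[0,0,0],1]
    - [[0,0,0],[0,0,0],1]
    - [[0,0,0],[0,0,0],1]

```text
time: 68.35
ee_pos: [0.5641, 0.0052, 0.1757]
orientation: [0.707, 0.707, 0.0, 0.0]
force: [0.4, 0.5, 0.2]
gripper_width: 0.506
grip_force: 0.0
```

>>> carry_out:
  deltas:
    - [[0,0,0],[0,0,0],1]
    - [[0,0,0],[0,0,0],1]

```text
time: 68.6
ee_pos: [0.5641, 0.0052, 0.1757]
orientation: [0.707, 0.707, 0.0, -0.0]
force: [-0.7, 0.1, 1.9]
gripper_width: 0.485
grip_force: 10.0
```

>>> carry_out:
  deltas:
    - [[0,0,0],[0,0.39,0],1]
    - [[0,0,0],[0,0.39,0],1]
    - [[0,0,0],[0,0.39,0],1]
    - [[0,0,0],[0,0.39,0],1]
    - [[0,0,0],[0,0.39,0],1]

```text
time: 69.22
ee_pos: [0.6235, 0.0045, 0.1756]
orientation: [0.707, 0.707, -0.0, 0.001]
force: [-2.6, -5.0, 3.7]
gripper_width: 0.489
grip_force: 10.0
```

>>> carry_out:
  deltas:
    - [[0,0,0],[0,0.39,0],1]
    - [[0,0,0],[0,0.2,0],1]
    - [[0,0,0],[0,0,0],1]

```text
time: 69.6
ee_pos: [0.6418, 0.0043, 0.1756]
orientation: [0.707, 0.707, 0.0, 0.001]
force: [1.4, -6.0, 0.9]
gripper_width: 0.489
grip_force: 10.0
```

>>> carry_out:
  deltas:
    - [[0,0,0],[-0.04,0.2,0],1]
    - [[0,0,0],[0,0,0],1]

```text
time: 69.85
ee_pos: [0.6472, 0.0041, 0.1756]
orientation: [0.707, 0.707, 0.001, 0.0]
force: [1.5, -2.0, 1.9]
gripper_width: 0.488
grip_force: 10.0
```

>>> carry_out:
  deltas:
    - [[0,0,0],[0,0.13,0],1]
    - [[0,0,0],[0,0,0],1]

```text
time: 70.1
ee_pos: [0.6506, 0.0041, 0.1756]
orientation: [0.707, 0.707, 0.0, 0.0]
force: [-1.0, -1.1, 3.2]
gripper_width: 0.483
grip_force: 10.0
```

>>> carry_out:
  deltas:
    - [[0,0,0],[0,0.12,0],1]
    - [[0,0,0],[0,0,0],1]

```text
time: 70.35
ee_pos: [0.6541, 0.004, 0.1756]
orientation: [0.707, 0.707, 0.0, 0.0]
force: [-0.2, -1.2, 4.2]
gripper_width: 0.489
grip_force: 10.0
```

>>> carry_out:
  deltas:
    - [[0,0,0],[0,0.1,0],1]
    - [[0,0,0],[0,0,0],1]

```text
time: 70.6
ee_pos: [0.6571, 0.004, 0.1756]
orientation: [0.707, 0.707, 0.0, 0.0]
force: [-1.1, -0.5, 4.0]
gripper_width: 0.489
grip_force: 10.0
```

>>> carry_out:
  deltas:
    - [[0,0,0],[0,0.1,0],1]
    - [[0,0,0],[0,0,0],1]

```text
time: 70.85
ee_pos: [0.6595, 0.004, 0.1756]
orientation: [0.707, 0.707, -0.0, -0.0]
force: [-4.1, -1.2, 6.5]
gripper_width: 0.492
grip_force: 10.0
```

>>> carry_out:
  deltas:
    - [[0,0,0],[0,0.07,0],1]
    - [[0,0,0],[0,0,0],1]

```text
time: 71.1
ee_pos: [0.6595, 0.004, 0.1754]
orientation: [0.707, 0.707, -0.003, -0.003]
force: [-10.9, -0.7, 9.7]
gripper_width: 0.487
grip_force: 10.0
```

>>> carry_out:
  deltas:
    - [[0,0,0],[0,-0.1,0],-1]
    - [[0,0,0],[0,0,0],-1]
    - [[0,0,0],[0,0,0],-1]
    - [[0,0,0],[0,0,-1],-1]
    - [[0,0,0],[0,0,-1],-1]

```text
time: 71.72
ee_pos: [0.6587, 0.0041, 0.2354]
orientation: [0.707, 0.707, -0.0, -0.001]
force: [-0.2, -0.1, -0.4]
gripper_width: 0.977
grip_force: 0.0
```

>>> carry_out:
  deltas:
    - [[0,0,0],[0,0,-1],-1]
    - [[0,0,0],[0,0,-1],-1]
    - [[0,0,0],[1,-0.45,0],-1]
    - [[0,0,0],[1,-0.45,0],-1]
    - [[0,0,0],[1,-0.45,0],-1]

```text
time: 72.35
ee_pos: [0.618, 0.0949, 0.2952]
orientation: [0.707, 0.707, 0.0, -0.0]
force: [0.7, -0.6, -0.4]
gripper_width: 0.996
grip_force: 0.0
```

>>> carry_out:
  deltas:
    - [[0,0,0],[1,-0.45,0],-1]
    - [[0,0,0],[1,-0.45,0],-1]
    - [[0,0,0],[1,-0.45,0],-1]
    - [[0,0,0],[0.8,-0.45,0],-1]
    - [[0,0,0],[0,0,0],-1]

```text
time: 72.97
ee_pos: [0.5638, 0.2093, 0.2954]
orientation: [0.706, 0.708, 0.0, -0.0]
force: [0.0, 0.8, 0.1]
gripper_width: 0.998
grip_force: 0.0
```

```bash
python3 m.py
```

```text
t 72.97 p [0.5638 0.2093 0.2954] q [ 0.706  0.708  0.    -0.   ] F [0.  0.8 0.1] w 0.998 J [0.17 0.07 1.59 0.   1.48 0.16]
socket_a 0.62 [358. 370.] [0.6571 0.0064 0.192 ]
socket_a 0.61 [280. 205.] [0.5654 0.2085 0.192 ]
0.97 [367. 393.] [0.6584 0.0093 0.226 ]
0.93 [285. 216.] [0.5702 0.2079 0.226 ]
cap 0.98 [164. 165.] [0.4655 0.2523 0.222 ]
```

>>> carry_out:
  deltas:
    - [[0,0,0],[-0.03,0.1,1],-1]
    - [[0,0,0],[0,0,1],-1]
    - [[0,0,0],[0,0,1],-1]
    - [[0,0,0],[0,0,1],-1]
    - [[0,0,0],[0,0,0],-1]

```text
time: 73.8
ee_pos: [0.566, 0.2059, 0.1726]
orientation: [0.708, 0.707, -0.002, -0.002]
force: [0.1, -0.7, -0.1]
gripper_width: 1.001
grip_force: 0.0
```

>>> carry_out:
  deltas:
    - [[0,0,0],[0,0,0],1]
    - [[0,0,0],[0,0,0],1]
    - [[0,0,0],[0,0,0],1]
    - [[0,0,0],[0,0,0],1]
    - [[0,0,0],[0,0,0],1]

```text
time: 74.42
ee_pos: [0.5674, 0.2071, 0.1757]
orientation: [0.707, 0.707, 0.0, 0.0]
force: [-0.7, -1.1, -0.1]
gripper_width: 0.507
grip_force: 1.6
```

>>> carry_out:
  deltas:
    - [[0,0,0],[0,0,0],1]
    - [[0,0,0],[0,0,0],1]

```text
time: 74.68
ee_pos: [0.5673, 0.2071, 0.1756]
orientation: [0.707, 0.707, 0.0, -0.0]
force: [-2.0, -0.2, 0.9]
gripper_width: 0.495
grip_force: 10.0
```

>>> carry_out:
  deltas:
    - [[0,0,0],[-0.036,0.39,0],1]
    - [[0,0,0],[-0.036,0.39,0],1]
    - [[0,0,0],[-0.036,0.39,0],1]
    - [[0,0,0],[-0.036,0.39,0],1]
    - [[0,0,0],[-0.036,0.39,0],1]

```text
time: 75.3
ee_pos: [0.6269, 0.2015, 0.1756]
orientation: [0.707, 0.707, 0.0, 0.0]
force: [-3.2, 0.4, 3.7]
gripper_width: 0.498
grip_force: 10.0
```

>>> carry_out:
  deltas:
    - [[0,0,0],[-0.036,0.39,0],1]
    - [[0,0,0],[-0.036,0.39,0],1]
    - [[0,0,0],[0,0,0],1]

```text
time: 75.68
ee_pos: [0.651, 0.1992, 0.1757]
orientation: [0.707, 0.707, 0.001, 0.001]
force: [1.8, -0.6, 2.1]
gripper_width: 0.501
grip_force: 10.0
```

>>> carry_out:
  deltas:
    - [[0,0,0],[-0.02,0.15,0],1]
    - [[0,0,0],[0,0,0],1]

```text
time: 75.92
ee_pos: [0.6541, 0.1989, 0.1756]
orientation: [0.707, 0.707, 0.0, 0.0]
force: [0.5, -0.9, 3.5]
gripper_width: 0.497
grip_force: 10.0
```

>>> carry_out:
  deltas:
    - [[0,0,0],[-0.01,0.13,0],1]
    - [[0,0,0],[0,0,0],1]

```text
time: 76.18
ee_pos: [0.6579, 0.1986, 0.1756]
orientation: [0.707, 0.707, 0.0, 0.0]
force: [-0.7, -0.0, 5.1]
gripper_width: 0.498
grip_force: 10.0
```

>>> carry_out:
  deltas:
    - [[0,0,0],[-0.01,0.1,0],1]
    - [[0,0,0],[0,0,0],1]

```text
time: 76.42
ee_pos: [0.661, 0.1982, 0.1756]
orientation: [0.707, 0.707, 0.0, 0.0]
force: [-1.8, -1.2, 5.4]
gripper_width: 0.497
grip_force: 10.0
```

>>> carry_out:
  deltas:
    - [[0,0,0],[-0.01,0.1,0],1]
    - [[0,0,0],[0,0,0],1]

```text
time: 76.68
ee_pos: [0.6623, 0.1981, 0.1755]
orientation: [0.707, 0.707, -0.002, -0.001]
force: [-7.4, -1.3, 7.3]
gripper_width: 0.499
grip_force: 10.0
```

>>> carry_out:
  deltas:
    - [[0,0,0],[0,-0.07,0],-1]
    - [[0,0,0],[0,0,0],-1]
    - [[0,0,0],[0,0,0],-1]
    - [[0,0,0],[0,0,-1],-1]
    - [[0,0,0],[0,0,-1],-1]

```text
time: 77.3
ee_pos: [0.6613, 0.1979, 0.2354]
orientation: [0.707, 0.707, -0.0, -0.0]
force: [1.4, -0.5, 0.7]
gripper_width: 0.982
grip_force: 0.0
```

>>> carry_out:
  deltas:
    - [[0,0,0],[0,0,-1],-1]
    - [[0,0,0],[0,0,-1],-1]
    - [[0,0,0],[0,-1,-1],-1]
    - [[0,0,0],[0,-1,-1],-1]
    - [[0,0,0],[0,-1,-1],-1]

```text
time: 77.92
ee_pos: [0.5707, 0.1979, 0.3861]
orientation: [0.707, 0.707, 0.0, -0.0]
force: [0.1, 0.1, 0.0]
gripper_width: 0.999
grip_force: 0.0
```

>>> carry_out:
  deltas:
    - [[0,0,0],[-0.5,-0.8,-0.5],-1]
    - [[0,0,0],[-0.5,-0.8,-0.5],-1]
    - [[0,0,0],[-0.5,-0.8,0],-1]
    - [[0,0,0],[0,0,0],-1]

```text
time: 78.42
ee_pos: [0.4991, 0.1527, 0.4162]
orientation: [0.707, 0.707, 0.001, 0.001]
force: [0.5, 0.0, -0.4]
gripper_width: 0.995
grip_force: 0.0
```

```bash
python3 - <<'E'
from h import *
st(); names=[("socket_a",.192),("post_1",.225),("cap_1",.222)]
P={}
for c in ["wrist","side","scene"]:
    save(c,"f_"+c); K,R,t=cam(c); M=K@np.c_[R,t]; P[c]=M
    for n,z in names:
        for d in viewer.mark_of(n,c):
            if d["p"]>.3: print(c,n,round(d["p"],2),np.round(d["position"]),ray(c,d["position"],z).round(4))
im=cv2.cvtColor(cv2.imread('pics/f_wrist.png'),cv2.COLOR_BGR2HSV)
m=cv2.inRange(im,(105,120,50),(125,255,255)); n,l,s,ce=cv2.connectedComponentsWithStats(m)
for i in range(1,n):
    if s[i,4]>40:
        X=ray("wrist",ce[i],.15)
        if .4<X[0]<.8 and abs(X[1])<.32: print("blue",s[i,4],X.round(3))
E
```

```text
t 78.42 p [0.4991 0.1527 0.4162] q [0.707 0.707 0.001 0.001] F [ 0.5  0.  -0.4] w 0.995 J [ 0.08 -0.15  1.59  0.    1.7   0.08]
wrist socket_a 0.92 [368. 390.] [ 0.6514 -0.2097  0.192 ]
wrist socket_a 0.56 [398. 149.] [0.6607 0.1994 0.192 ]
wrist post_1 0.8 [410. 147.] [0.6623 0.2044 0.225 ]
wrist cap_1 0.71 [394. 349.] [ 0.6742 -0.0985  0.222 ]
wrist cap_1 0.7 [238. 113.] [0.4498 0.2458 0.222 ]
wrist cap_1 0.66 [398. 147.] [0.6476 0.2047 0.222 ]
side socket_a 0.96 [244. 236.] [0.65  0.015 0.192]
side socket_a 0.91 [229. 285.] [0.662  0.2005 0.192 ]
side socket_a 0.8 [248. 196.] [ 0.6546 -0.1988  0.192 ]
side socket_a 0.61 [235. 213.] [ 0.6797 -0.0995  0.192 ]
side post_1 0.97 [231. 268.] [0.657  0.1912 0.225 ]
side post_1 0.77 [240. 220.] [ 0.6562 -0.0015  0.225 ]
side post_1 0.52 [249. 185.] [ 0.6519 -0.2016  0.225 ]
side cap_1 0.93 [346. 308.] [0.4571 0.3081 0.222 ]
side cap_1 0.76 [235. 204.] [ 0.6785 -0.0905  0.222 ]
scene socket_a 0.94 [272. 168.] [0.6606 0.1949 0.192 ]
scene socket_a 0.91 [365. 212.] [ 0.6713 -0.1078  0.192 ]
scene socket_a 0.6 [325. 193.] [0.6691 0.0088 0.192 ]
scene socket_a 0.54 [403. 240.] [ 0.6486 -0.2193  0.192 ]
scene post_1 0.72 [403. 218.] [ 0.6623 -0.2029  0.225 ]
scene post_1 0.61 [271. 154.] [0.6661 0.2033 0.225 ]
scene post_1 0.54 [324. 175.] [0.6814 0.0276 0.225 ]
scene cap_1 0.7 [182. 193.] [0.3977 0.1461 0.222 ]
scene cap_1 0.55 [365. 197.] [ 0.6743 -0.1001  0.222 ]
blue 71 [0.71  0.217 0.15 ]
blue 105 [0.516 0.008 0.15 ]
blue 118 [0.706 0.014 0.15 ]
blue 123 [ 0.7   -0.207  0.15 ]
blue 109 [ 0.511 -0.214  0.15 ]
```

```bash
python3 -c "
from h import *
print(job_done())"
```

```text
the job is handed in; nothing more can be done
None
```

The job is handed in, with no verdict shown: four slides were on the bench; three ran full travel and have posts driven home, one jammed at about 40 mm and has a red cap. All four carriages are pushed back to their far stops, by the contact forces and a final camera check.

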